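Swing the clamped reading lamp over the open book

ROBOT

A 6-joint arm with a two-finger parallel gripper is mounted at the origin on the work surface. World frame = base frame: x ahead of the robot, y to its left, z up, the work surface at z = 0. Lengths are in m, angles in rad, forces in N, time in s.
With the tool pointing down it reaches from about 0.35 to 0.725 m from the base axis. Payload 6 kg.
Tool frame: the origin (TCP) lies at the very end of the fingers, on their centre line; the grasp point (between the pads) lies 19 mm behind it (manip.hold_point_z is the distance from the TCP to the grasp point, in m); z points along the fingers, y is the direction in which the jaws open and shut (so a half turn about z gives the same grasp; the last joint's range is limited). The gripper opens to 85 mm and grips with 20 to 120 N. Pads are 22 mm wide; open, the fingers measure 114 mm over their backs; the gripper's body (76 mm by 85 mm) begins 54 mm behind the grasp point. The pads swing forward as they close: fully open they stand 13 mm farther back than shut.
Start: joints at [-0.92, 0.04, 0.085, 0, -1.615, -0.334], TCP at [0.187, -0.57, 0.231] pointing down, gripper open.
Joint ranges: [-2.56, 2.56], [-1.29, 2.01], [-1.08, 1.49], [-3.29, 1.98], [-2.81, -0.18], [-2.99, 2.99]. Speed limits (rad/s): [2.57, 2.57, 3.01, 3.14, 3.14, 3.14].

INTERFACE

Orientations are given as a unit quaternion [x, y, z, w].
In Python, from rig import manip gives the robot as it stands.
- The arm moves only by the shell command python3 -m creep 'ROWS' [FORCE]. ROWS is JSON, a list of rows, each a list of 3 entries, a list of its own where there are three numbers: the shift along the tool's x, y, z in mm, then the turn, a rotation vector about the tool's x, y, z in rad, then the closure, from -1 (fully open) to 1 (shut). In form: [[[x, y, z], [wx, wy, wz], fingers], ...]. A call has 1 to 10 rows; each row is the pose to reach, as a shift and turn from the pose commanded when the call began, along the tool's axes at that moment; what a row does not reach only later rows make up. A row lasts 1/10 s, in which the tool goes at most 50 mm and 8.59 degrees, less where a joint would pass 70% of its speed; a pose out of reach is approached as far as the arm can. A call with a gripper value outside its range is refused whole. The fingers move at their own pace and stop on an object; FORCE is the grip in N (left out, the last holds). Time passes only in rows, so rows that repeat a pose let the fingers close. It gives the time, the measured TCP pose, the force and the opening at its end, in the units of the state.
- manip.observe(): the state, without advancing time (a new reading comes with each control period).
- manip.camera(name): name is "side" or "top"; returns a dict with "img" (400x640x3 uint8, blue, green, red), "fx", "fy", "cx", "cy" (pixels), "rvec" (rotation vector, rad) and "tvec" (3), from world to camera coordinates, as OpenCV has them. Camera axes: x right, y down, z forward; pixel columns grow to the right and rows downward; lengths in m; the calibration is good to about 2 mm. A picture is of the moment at which its call begins. There is no depth.
- manip.job_done(): hands the job in, once; it reports no verdict.
Trained networks look in the newest picture that a camera, given by its name, has taken for a name from the list of things; names that differ only in an ending like _2 or _b are one class to them, and where a whole thing is asked for, a point or a joint stands for the part that bears it (a point fixed in the world has none). Each returns a list of dicts, best first, with "conf" (0 to 1); they miss things now and then, are a little off and sometimes report something else, mostly with a low value. They report only what shows in the picture. A call takes as long as a camera call. They do not tell look-alikes from the thing itself.
- manip.boxes_of(camera, target): "xy" ([column, row] in pixels, amid what is visible of it).
The state is a dict: "time": time; "joint_pos": joint angles; "qvel": joint speeds; "joint_torque": joint torques, N m; "position": TCP position; "orientation": TCP orientation; "wrist_force": force on the tool from outside, world axes, zero at the start; "ft_torque": the same for the moment, N m; "grip_width": finger opening in m.
Only numpy, scipy, OpenCV 4.12 (cv2) and the standard library are available. Lean on these libraries where they do the work, as an engineer would, in place of code of your own. Each camera call takes 0.05 s, during which the arm holds its last target.

TASK

The reading lamp is clamped so that it shines beside the open book. Back the clamp screw off by about a quarter turn - just enough to free the lamp, never more than a third of a turn - then swing the lamp until its shade is centred over the middle of the open book, and screw the clamp fully tight again with the lamp left there. Do not force the lamp round while it is clamped, and leave the other things on the desk where they stand.

Things in the scene. Friction and masses are not known exactly. Their poses are not given: they have to be found in the camera images.
- stand_axis (a point): the reading lamp's stand: a heavy grey round foot (150 across, 18 high) with an aluminium clamp collar on it (80 across, from 50 to 102 above the desk). It stays where it is. This point lies on its upright axis, on the desk; z up; its x axis points away from the clamp screw (the screw leans towards -x), so it also gives the stand's yaw
- lamp (a joint): swing angle (rad) of the lamp about the stand's upright axis: 0 when the lamp arm points along the stand's +x, growing anticlockwise seen from above; stops at -2.0 and 2.0. While the screw is tight the lamp is gripped fast (it gives way only at 2 N m or more); with the screw backed off it swings with a light drag of 0.15 N m and stays where it is left
- lamp_grip (a point): a point at the middle height of the lamp's horizontal arm, 90 from the stand's axis and 215 above the desk: a good place to hold. The arm is a white bar 14 wide and 20 high (top 225 above the desk), running from the upright 20 mm thick post (on the stand's axis) out to the shade; the point's x axis points outward along the arm, z up. 45 mm of bar is free on both sides of the point
- lamp_head (a point): the centre of the underside of the conical white lamp shade (100 across), 200 from the stand's axis on the arm's line, 150 above the desk
- screw (a joint): turn (rad) of the clamp screw: 0 is fully tight against its stop; it grows as the screw is backed off, anticlockwise as seen looking down on the handle from outside. The clamp grips below 0.5 and grips harder the nearer to 0; above 0.5 the lamp is free. It needs 0.3 to 0.6 N m to turn, and stays where it is left
- screw_grip (a point): centre of the clamp screw's handle, a black crossbar 76 long, 14 thick, 26 deep (along the screw) on a 12 mm steel spindle that leans 35 deg from vertical to the stand's -x side (to the robot). The centre is 69 out from the stand's axis, 173 up; the collar ends 58 below it along the spindle. Point z: outward and up along the spindle (its turning axis); point x: along the crossbar
- book_mid (a point): the middle of the open book lying on the desk (206 x 142, 15 high, white ruled pages in two halves), on top of the pages. It stays where it is; its middle is 200 from the stand's axis, on the point's x axis, so the lamp's shade can be brought over it
- pen_tin: bystander, loose: an open round metal pen tin, 68 across and 95 high (mm); origin at the centre of its underside
- tin_can: bystander, loose: a closed steel can, 66 across and 72 high (mm); origin at the centre of its underside
- cup: bystander, loose: a white handleless cup, 80 across and 85 high (mm); origin at the centre of its underside
- mouse: bystander, loose: a black computer mouse, 105 x 60 x 35 high (mm); origin at the centre of its underside
- pencil_case: bystander, loose: a grey hard pencil case, 185 x 62 x 34 high (mm); origin at the centre of its underside
- glue: bystander, loose: a white glue bottle, 54 across and 115 high (mm); origin at the centre of its underside
Mind the look-alikes: they are no part of the job. What is shaped like the part that bears book_mid but brown or pink is not meant.

How it is judged:
On the way, in this order (a step that is already met when the one before it is completed fails the run):
1. the clamp screw is backed off (over 0.55 rad) while the lamp is still where it was (shade moved under 30 mm) (value of joint screw above 0.55 rad and distance of lamp_head from where it was at the start of the episode below 0.03 m), for 0.2 s.
2. with the clamp still loose, the shade is brought over the middle of the book (within 25 mm) (value of joint screw above 0.5 rad and horizontal distance between lamp_head and book_mid below 0.025 m), for 0.3 s.
At the end, for the whole second after the job is handed in: The clamp screw is tight (within 0.25 rad of its tight stop), the centre of the lamp shade is horizontally within 25 mm of the middle of the open book, and the lamp is at rest (value of joint screw below 0.25 rad and horizontal distance between lamp_head and book_mid below 0.025 m and velocity of joint lamp between -0.05 and 0.05 rad/s); the robot touches nothing.
It fails at once if the clamp screw is backed off more than a third of a turn (2.1 rad) (value of joint screw above 2.1 rad).
It fails at once if a bystander on the desk is displaced by more than 30 mm (distance of any of pen_tin, tin_can, cup, mouse, pencil_case, glue from where it was at the start of the episode above 0.03 m).
It also fails if it takes over 67 s, if anything falls off the work surface, if the arm or the gripper's body presses on something with over 40 N, if the wrist force passes 120 N, or if a joint passes its speed limit or range.

## Working session

There is one attempt and no reset: what is moved stays moved. The work goes in short steps, Python scripts to look and compute and a shell command to move; the robot and the scene stay as the last step left them, time stands still between calls to the robot, and variables do not carry over. Pictures are saved under pics/ and viewed, and the job is handed in when it is done.

```bash
ls; mkdir -p pics; python3 - <<'E'
from rig import manip
import cv2
print(manip.observe())
for n in ("side","top"):
    c=manip.camera(n); cv2.imwrite(f"pics/{n}0.png",c["img"]); print(n,c["fx"],c["fy"],c["cx"],c["cy"],c["rvec"],c["tvec"])
    for t in ["stand_axis","lamp","lamp_grip","lamp_head","screw","screw_grip","book_mid","pen_tin","tin_can","cup","mouse","pencil_case","glue"]:
        try: print(t,[( [round(v) for v in d["xy"]],round(d["conf"],2)) for d in manip.boxes_of(n,t)][:4])
        except Exception as e: print(t,e)
E
```

```text
pics
{'time': 0.0, 'joint_pos': array([-9.20282596e-01,  4.08167812e-02,  8.38332669e-02, -4.89336499e-04,
       -1.61550001e+00, -3.33667889e-01]), 'qvel': array([-2.41031458e-03,  1.04958516e-03,  9.46684927e-04,  3.21980249e-05,
       -6.58388642e-04,  3.90383035e-04]), 'joint_torque': array([-2.63149523e-04, -3.68202710e+01,  3.47408581e+01,  6.93216830e+00,
       -5.40220251e-03, -2.61370207e-05]), 'position': array([ 0.18691224, -0.56980317,  0.23028337]), 'orientation': array([-1.57771606e-01,  9.87475240e-01,  8.58990304e-04, -1.83144559e-04]), 'wrist_force': array([ 0.26196731, -0.51974891,  0.24319051]), 'ft_torque': array([-0.01071474, -0.02950575, -0.0035211 ]), 'grip_width': 0.08537470848621553}
side 419.76107290923096 419.76107290923096 327.6056019492482 198.0129818429922 [ 0.2090884  -2.82483544  1.17090015] [0.48107033 0.10065422 1.25831018]
stand_axis [([284, 214], 0.68)]
lamp [([234, 209], 0.78)]
lamp_grip [([231, 207], 0.76), ([226, 290], 0.23)]
lamp_head [([234, 207], 0.71)]
screw [([314, 189], 0.8)]
screw_grip [([314, 190], 0.74), ([233, 209], 0.39)]
book_mid [([400, 287], 0.93), ([260, 194], 0.86), ([396, 172], 0.57)]
pen_tin [([232, 206], 0.69), ([266, 254], 0.62)]
tin_can [([328, 256], 0.64)]
cup [([329, 174], 0.84)]
mouse [([335, 201], 0.96), ([224, 289], 0.39)]
pencil_case [([303, 301], 0.91)]
glue [([226, 291], 0.88)]
top 367.5762239356376 367.5762239356376 317.880372160423 198.94761478978984 [ 2.18559787 -2.16379458  0.0826231 ] [0.0769491  0.48248636 1.3401675 ]
stand_axis [([313, 162], 0.71)]
lamp [([290, 130], 0.83), ([250, 138], 0.53)]
lamp_grip []
lamp_head [([283, 126], 0.62)]
screw [([322, 185], 0.7)]
screw_grip []
book_mid [([278, 258], 0.9), ([361, 140], 0.62), ([402, 251], 0.61), ([351, 202], 0.24)]
pen_tin []
tin_can [([289, 203], 0.72)]
cup [([379, 196], 0.95)]
mouse [([354, 201], 0.61), ([324, 185], 0.31)]
pencil_case [([249, 192], 0.8)]
glue [([251, 139], 0.53)]
```

View pics/side0.png

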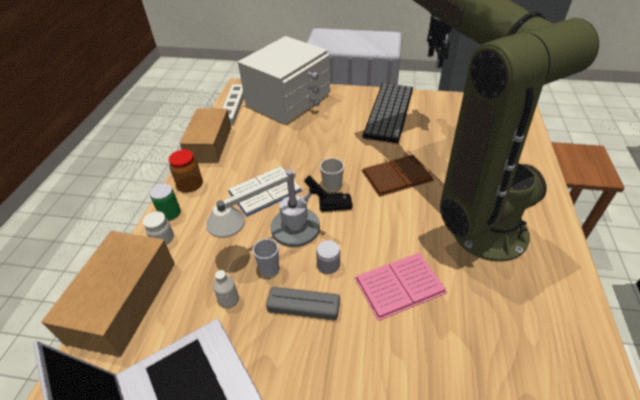

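View pics/top0.png

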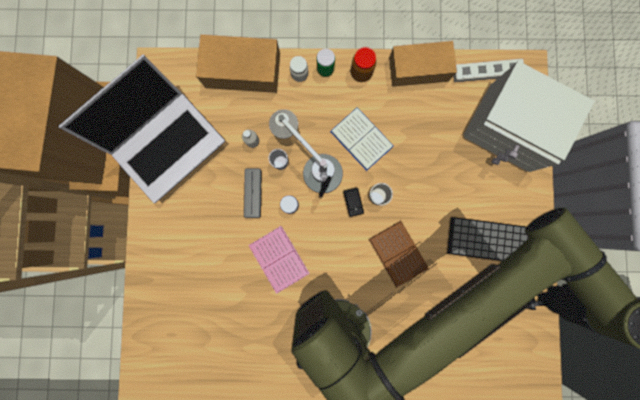

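The white ruled book is at side (263,190) / top (361,139). The look-alikes are brown at top (398,253) and pink at top (279,258). The lamp shade is at top (283,125), the foot at (322,173) and the screw handle at (324,187). I'll take close crops next.

```bash
cat > h.py <<'E'
import numpy as np, cv2
from scipy.spatial.transform import Rotation as R
def cam(c): return cv2.Rodrigues(np.array(c["rvec"],float))[0],np.array(c["tvec"],float).ravel(),np.array([[c["fx"],0,c["cx"]],[0,c["fy"],c["cy"]],[0,0,1]])
def proj(c,P):
    Rm,t,K=cam(c); q=(np.atleast_2d(P)@Rm.T+t)@K.T; return q[:,:2]/q[:,2:]
def back(c,uv,z):
    Rm,t,K=cam(c); d=Rm.T@np.linalg.solve(K,[uv[0],uv[1],1.]); o=-Rm.T@t; return o+d*(z-o[2])/d[2]
def crop(img,x0,y0,w,h,s,fn):
    cv2.imwrite(fn,cv2.resize(img[y0:y0+h,x0:x0+w],None,fx=s,fy=s,interpolation=cv2.INTER_CUBIC))
E
python3 - <<'E'
from h import *; from rig import manip
import pickle
cs={n:manip.camera(n) for n in("top","side")}; pickle.dump(cs,open("c0.pkl","wb"))
crop(cs["top"]["img"],230,90,190,140,4,"pics/t1.png"); crop(cs["side"]["img"],190,145,180,130,4,"pics/s1.png")
for n,uv,z in [("foot",(322,173),.018),("book",(361.5,139),.015),("head",(283,125),.18),("cup",(379,194),.08),("can",(289,204),.07),("mouse",(354,202),.03),("tin",(278,158),.09),("glue",(250,138),.1),("pcase",(252,192),.03)]: print(n,back(cs["top"],uv,z).round(3))
E
```

```text
foot [0.579 0.067 0.018]
book [ 0.71  -0.08   0.015]
head [0.714 0.199 0.18 ]
cup [ 0.496 -0.135  0.08 ]
can [0.458 0.184 0.07 ]
mouse [ 0.471 -0.051  0.03 ]
tin [0.62  0.224 0.09 ]
glue [0.689 0.324 0.1  ]
pcase [0.504 0.325 0.03 ]
```

View pics/t1.png

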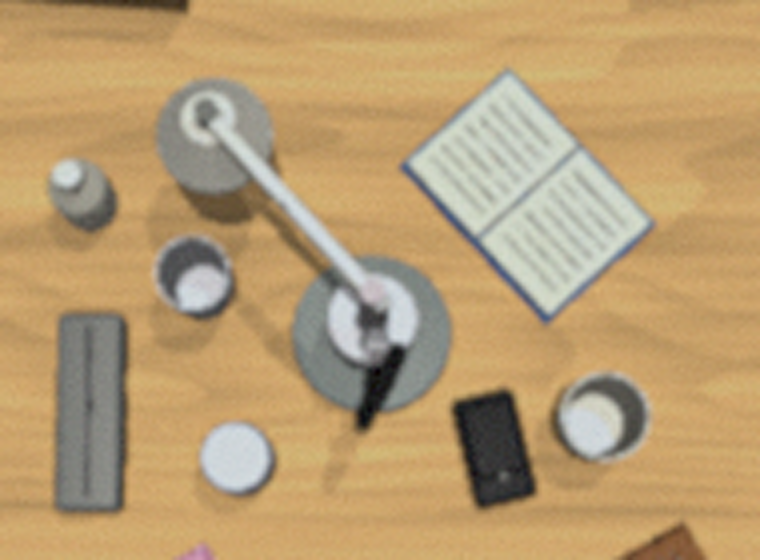

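View pics/s1.png

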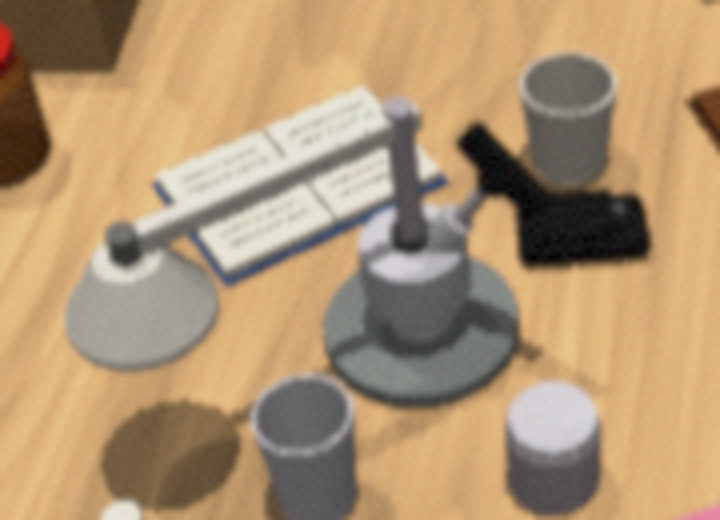

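```bash
cat > fit.py <<'E'
from h import *; import pickle
from scipy.optimize import least_squares
cs=pickle.load(open("c0.pkl","rb"))
T=lambda u,v:(230+(u+.5)/4-.5,90+(v+.5)/4-.5)
S=lambda u,v:(190+(u+.5)/4-.5,145+(v+.5)/4-.5)
def Rz(a): return R.from_euler('z',a).as_matrix()
def screwframe(th):
    z=np.array([-np.sin(np.radians(35)),0,np.cos(np.radians(35))]); y=np.array([0,1,0]); x=np.cross(y,z)
    # crossbar dir angle th
    return np.array([np.cos(th)*x+np.sin(th)*y, np.cos(th)*y-np.sin(th)*x, z]).T
def model(p):
    x,y,yaw,th,q=p; o=np.array([x,y,0]); M=Rz(yaw); L=Rz(yaw+q)
    F=M@screwframe(th); c=o+M@[-.069,0,.173]
    return dict(o=o,M=M,F=F,c=c,foot=o+[0,0,.018],collar=o+[0,0,.102],e1=c+F[:,0]*.038+F[:,2]*.006,e2=c-F[:,0]*.038+F[:,2]*.006,
      head=o+L@[.2,0,.15],post=o+[0,0,.225],grip=o+L@[.09,0,.215],L=L)
if __name__=="__main__":
    obs=[("top","foot",T(371,333)),("side","foot",S(422,326)),("top","e1",T(364,424)),("top","e2",T(398,352)),("side","e2",S(474,138)),
     ("top","head",T(215,138)),("side","collar",S(414,240)),("side","head",S(142,318)),("top","post",T(373,286)),("side","post",S(402,105))]
    def res(p):
        m=model(p); return np.concatenate([proj(cs[c],m[k])[0]-uv for c,k,uv in obs])
    best=min((least_squares(res,[.58,.06,y0,t0,q0],loss='soft_l1') for y0 in(-.5,0,.5) for t0 in(-1,0,1) for q0 in(0,.7)),key=lambda r:r.cost)
    p=best.x; print(p.round(4)); print([(o[0],o[1],*r.round(1)) for o,r in zip(obs,res(p).reshape(-1,2))])
    m=model(p); pickle.dump(p,open("p.pkl","wb"))
    for k in("c","head","grip"): print(k,m[k].round(4))
    print(m["F"].round(3))
    bc=np.array([back(cs["top"],T(*c),.012) for c in[(507,70),(653,224),(547,320),(401,165)]]); bm=bc.mean(0)
    sc=np.array([back(cs["side"],S(*c),.012) for c in[(155,183),(228,283),(449,181),(365,85)]])
    print("book",bc.round(3).tolist(),bm.round(4),"side",sc.round(3).tolist(),sc.mean(0),"edges",np.linalg.norm(bc-np.roll(bc,1,0),axis=1),np.linalg.norm(sc-np.roll(sc,1,0),axis=1))
    d=bm-m["o"]; print("dist",np.hypot(*d[:2]),"target q",np.arctan2(d[1],d[0])-p[2])
    for n,box in(("top",(230,90,190,140)),("side",(190,145,180,130))):
        im=cs[n]["img"].copy(); im=cv2.resize(im[box[1]:box[1]+box[3],box[0]:box[0]+box[2]],None,fx=4,fy=4,interpolation=cv2.INTER_CUBIC)
        def pl(P,col):
            uv=(proj(cs[n],P)-[box[0],box[1]]+.5)*4-.5; cv2.polylines(im,[np.round(uv).astype(int)],False,col,1)
        a=np.linspace(0,2*np.pi,40); ci=lambda r,c:c+np.c_[r*np.cos(a),r*np.sin(a),0*a]
        pl(ci(.075,m["foot"]),(0,0,255)); pl(ci(.04,m["collar"]),(0,0,255)); pl(ci(.05,m["head"]),(0,255,0)); pl(np.array([m["post"],m["o"]+m["L"]@[.2,0,.225]]),(0,255,0))
        b=np.array([[sx*.038,sy*.007,sz*.013] for sx,sy,sz in[(1,1,1),(1,-1,1),(-1,-1,1),(-1,1,1),(1,1,1),(1,1,-1),(1,-1,-1),(-1,-1,-1),(-1,1,-1),(1,1,-1)]])
        pl(m["c"]+b@m["F"].T,(255,255,0)); pl(np.array([m["c"],m["c"]-m["F"][:,2]*.058]),(255,0,255))
        cv2.imwrite(f"pics/ov_{n}.png",im)
E
python3 fit.py
```

```text
[ 0.5775  0.0659  0.0947 -3.5893  0.6532]
[('top', 'foot', np.float64(0.0), np.float64(0.6)), ('side', 'foot', np.float64(-0.5), np.float64(-2.2)), ('top', 'e1', np.float64(-0.4), np.float64(1.6)), ('top', 'e2', np.float64(-0.2), np.float64(0.5)), ('side', 'e2', np.float64(-1.6), np.float64(-2.6)), ('top', 'head', np.float64(-0.3), np.float64(0.4)), ('side', 'collar', np.float64(-0.7), np.float64(-0.1)), ('side', 'head', np.float64(0.2), np.float64(-1.0)), ('top', 'post', np.float64(-0.2), np.float64(2.4)), ('side', 'post', np.float64(-1.2), np.float64(1.6))]
c [0.5088 0.0594 0.173 ]
head [0.7241 0.2019 0.15  ]
grip [0.6434 0.1271 0.215 ]
[[-0.776 -0.268 -0.571]
 [ 0.361 -0.931 -0.054]
 [-0.517 -0.248  0.819]]
book [[0.834, -0.061, 0.012], [0.687, -0.198, 0.012], [0.594, -0.099, 0.012], [0.741, 0.039, 0.012]] [ 0.7141 -0.0797  0.012 ] side [[0.828, -0.054, 0.012], [0.735, 0.047, 0.012], [0.587, -0.089, 0.012], [0.684, -0.199, 0.012]] [ 0.70824943 -0.07381087  0.012     ] edges [0.13650618 0.20171742 0.13583977 0.20142053] [0.20408823 0.13695404 0.20113777 0.14637789]
dist 0.19970881690425918 target q -0.9117861203823923
```

View pics/ov_top.png

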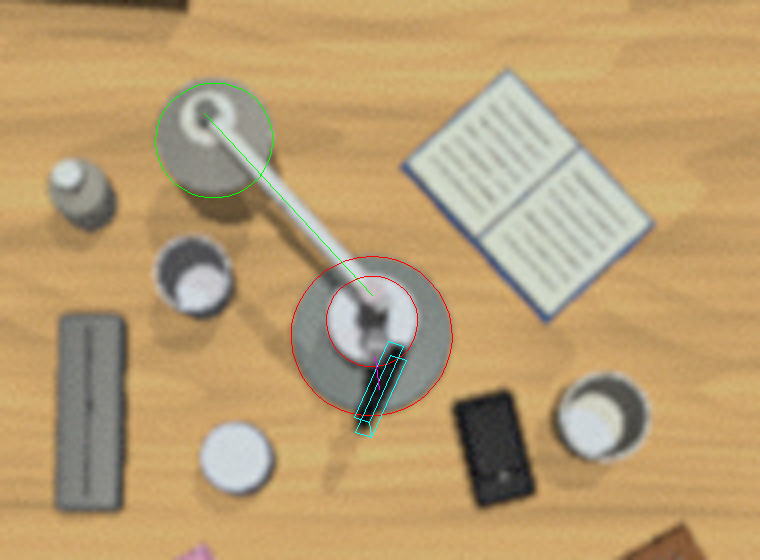

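View pics/ov_side.png

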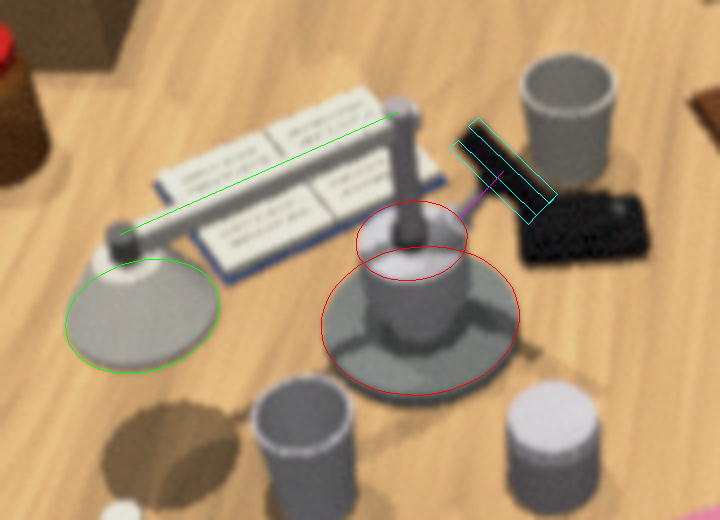

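The overlays agree with both pictures to about 3 mm. The cyan handle box lies on the black crossbar at top crop (382,388), and the collar and foot rings match. The book's middle is 0.200 m from the axis, as described. Candidates for the handle are the black crossbar at top (324,187) and the black mouse at top (354,202); I take the crossbar because it sits on the spindle. The target book is the white one at top (361,139). Next I'll work out the approach.

```bash
cat > rel.py <<'E'
from h import *; from rig import manip; import pickle
from fit import model
p=pickle.load(open("p.pkl","rb")); m=model(p)
def cur():
    s=manip.observe(); return np.array(s["position"]),R.from_quat(s["orientation"]),s
def rel(pt,Rt,base=None):
    p0,R0,s=cur() if base is None else (*base,None)
    return (R0.inv().apply(pt-p0)*1000).round(1),(R0.inv()*R.from_matrix(Rt)).as_rotvec().round(4)
F=m["F"]; Rs=np.array([F[:,0],-F[:,1],-F[:,2]]).T
C=np.array([.510,.060,.173]); HZ=manip.hold_point_z
def sc(back): return C+Rs[:,2]*(HZ-back)
def show():
    p0,R0,s=cur(); print("t",s["time"],"pos",p0.round(4),"F",np.round(s["wrist_force"],1),"T",np.round(s["ft_torque"],2),"w",round(s["grip_width"],4),"q",np.round(s["joint_pos"],3))
E
python3 - <<'E'
from rel import *
print(HZ,sc(.12),Rs.round(3)); print(rel(sc(.12),Rs)); show()
E
```

```text
0.0187 [0.45215686 0.05450788 0.2559801 ] [[-0.776  0.268  0.571]
 [ 0.361  0.931  0.054]
 [-0.517  0.248 -0.819]]
(array([-446.6,  510.9,  -24.7]), array([-0.07  , -0.6182,  0.6485]))
t 1.5 pos [ 0.1869 -0.5701  0.2313] F [ 0.  -0.2  0.6] T [-0.06  0.03 -0.01] w 0.0858 q [-0.92   0.04   0.085  0.    -1.615 -0.334]
```

```bash
python3 -m creep '[[[-447,511,-25],[-0.07,-0.618,0.648],-1],[[-447,511,-25],[-0.07,-0.618,0.648],-1],[[-447,511,-25],[-0.07,-0.618,0.648],-1],[[-447,511,-25],[-0.07,-0.618,0.648],-1],[[-447,511,-25],[-0.07,-0.618,0.648],-1],[[-447,511,-25],[-0.07,-0.618,0.648],-1],[[-447,511,-25],[-0.07,-0.618,0.648],-1],[[-447,511,-25],[-0.07,-0.618,0.648],-1],[[-447,511,-25],[-0.07,-0.618,0.648],-1],[[-447,511,-25],[-0.07,-0.618,0.648],-1]]'; python3 - <<'E'
from rel import *
print(rel(sc(.12),Rs)); show()
E
```

```text
time: 2.5
position: [0.3558, -0.1696, 0.2467]
orientation: [0.167, 0.94, 0.079, 0.287]
wrist_force: [-0.2, -0.0, 0.0]
grip_width: 0.085
(array([  0.8, 236.9,  58.7]), array([-0.0033, -0.005 ,  0.001 ]))
t 2.5 pos [ 0.3558 -0.1696  0.2467] F [-0.2 -0.   0. ] T [-0.16  1.58 -0.05] w 0.085 q [ 0.055 -1.131 -0.737 -0.022 -1.361 -1.98 ]
```

```bash
python3 -m creep '[[[1,237,59],[0,0,0],-1],[[1,237,59],[0,0,0],-1],[[1,237,59],[0,0,0],-1],[[1,237,59],[0,0,0],-1],[[1,237,59],[0,0,0],-1],[[1,237,59],[0,0,0],-1],[[1,237,59],[0,0,0],-1],[[1,237,59],[0,0,0],-1]]'; python3 - <<'E'
from rel import *
print(rel(sc(.12),Rs)); print(rel(sc(0),Rs)); show()
for n in("top","side"):
    c=manip.camera(n); cv2.imwrite(f"pics/{n}2.png",cv2.resize(c["img"][80:280,180:430],None,fx=3,fy=3,interpolation=cv2.INTER_CUBIC))
E
```

```text
time: 3.3
position: [0.4518, 0.0545, 0.254]
orientation: [0.166, 0.941, 0.078, 0.285]
wrist_force: [-1.2, -1.1, 0.9]
grip_width: 0.0853
(array([-1.3,  0.6, -1.5]), array([-0.0048, -0.0091,  0.0038]))
(array([ -2.4,   1.2, 118.5]), array([-0.0048, -0.0091,  0.0038]))
t 3.3 pos [0.4518 0.0545 0.254 ] F [-1.2 -1.1  0.9] T [-0.17  1.56 -0.03] w 0.0853 q [ 0.898 -1.02  -0.845  0.433 -1.325 -2.835]
```

View pics/side2.png

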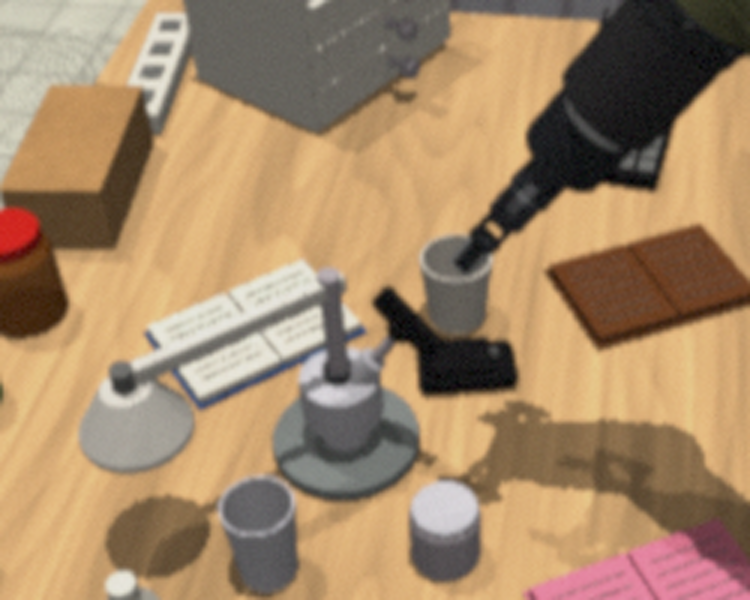

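View pics/top2.png

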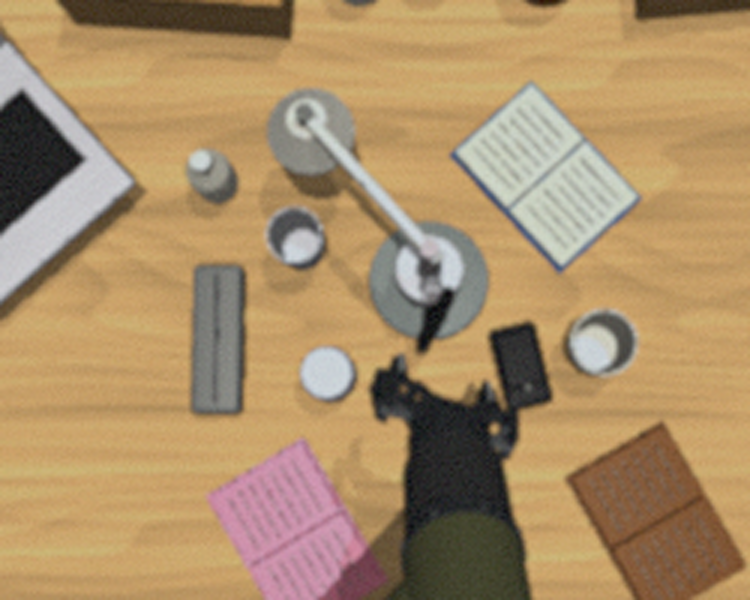

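The gripper (fingers at top crop (398,370) and (490,395)) lines up with the handle at (436,320). But j6 is near its limit for the tightening turn, so I'll flip the wrist by half a turn.

```bash
python3 -m creep '[[[0,0,0],[0,0,-1.57],-1],[[0,0,0],[0,0,-1.57],-1],[[0,0,0],[0,0,-1.57],-1],[[0,0,0],[0,0,-1.57],-1],[[0,0,0],[0,0,-1.57],-1],[[0,0,0],[0,0,-1.57],-1],[[0,0,0],[0,0,-1.57],-1],[[0,0,0],[0,0,-1.57],-1],[[0,0,0],[0,0,-1.57],-1],[[0,0,0],[0,0,-1.57],-1]]';  sed -i 's/^F=m\["F"\].*/F=m["F"]; Rs=np.array([-F[:,0],F[:,1],-F[:,2]]).T/' rel.py; python3 - <<'E'
from rel import *
print(rel(sc(.06),Rs)); show()
E
```

```text
time: 4.4
position: [0.4518, 0.0524, 0.2553]
orientation: [-0.52, 0.801, -0.138, 0.263]
wrist_force: [0.1, 0.3, 0.6]
grip_width: 0.0854
(array([-2.5, -0.1, 59.7]), array([ 0.0082,  0.0023, -1.6366]))
t 4.4 pos [0.4518 0.0524 0.2553] F [0.1 0.3 0.6] T [-0.13  1.57  0.06] w 0.0854 q [ 0.894 -1.023 -0.845  0.433 -1.325 -1.329]
```

```bash
python3 -m creep '[[[0,0,0],[0,0,-1.4],-1],[[0,0,0],[0,0,-1.63],-1],[[0,0,0],[0.008,0.002,-1.637],-1],[[0,0,0],[0.008,0.002,-1.637],-1],[[0,0,0],[0.008,0.002,-1.637],-1],[[0,0,0],[0.008,0.002,-1.637],-1],[[0,0,0],[0.008,0.002,-1.637],-1],[[-1,0,20],[0.008,0.002,-1.637],-1],[[-2,0,40],[0.008,0.002,-1.637],-1],[[-2,0,60],[0.008,0.002,-1.637],-1]]';  cat > look.py <<'E'
import sys
from rel import *
k=sys.argv[1]; show()
x0,y0,w,h,s=[int(v) for v in (sys.argv[2:7] or (180,80,250,200,3))]
for n in("top","side"):
    c=manip.camera(n); crop(c["img"],x0,y0,w,h,s,f"pics/{n}{k}.png")
E
python3 look.py 3 250 130 160 110 5; python3 - <<'E'
from rel import *
print(rel(sc(.06),Rs)); print(rel(sc(.0),Rs)); show()
E
```

```text
time: 5.4
position: [0.4868, 0.0576, 0.206]
orientation: [0.925, -0.231, 0.283, -0.1]
wrist_force: [-0.7, 0.1, -0.1]
grip_width: 0.0855
t 5.4 pos [0.4868 0.0576 0.206 ] F [-0.7  0.1 -0.1] T [-0.05  1.56 -0.  ] w 0.0855 q [ 0.797 -0.925 -0.897  0.419 -1.144  0.198]
(array([ 1.6, -2.1, -2.9]), array([ 0.0055,  0.0033, -0.1404]))
(array([ 1.7, -2.5, 57.1]), array([ 0.0055,  0.0033, -0.1404]))
t 5.5 pos [0.4861 0.0568 0.203 ] F [-1.   0.9  0.1] T [-0.2   1.7   0.04] w 0.0851 q [ 0.797 -0.923 -0.899  0.418 -1.145  0.193]
```

View pics/side3.png

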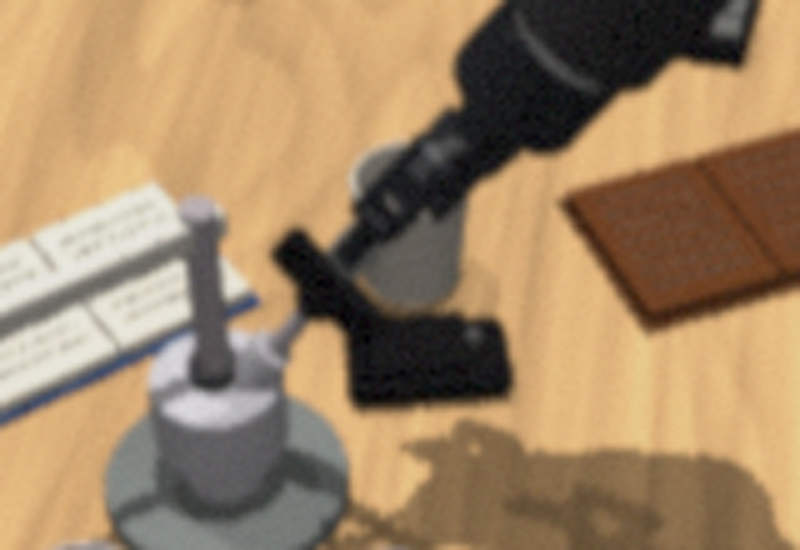

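View pics/top3.png

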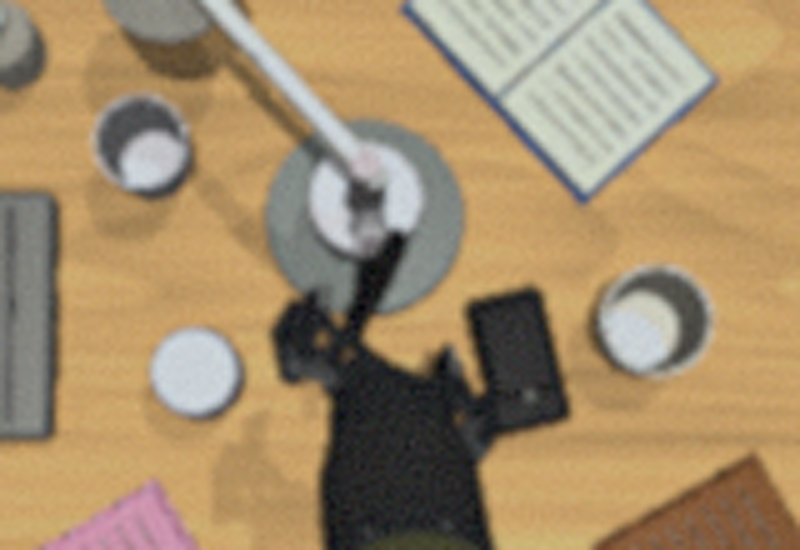

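```bash
python3 -m creep '[[[2,-2,0],[0.005,0.003,-0.14],-1],[[2,-2,10],[0.005,0.003,-0.14],-1],[[2,-2,20],[0.005,0.003,-0.14],-1],[[2,-2,30],[0.005,0.003,-0.14],-1],[[2,-2,40],[0.005,0.003,-0.14],-1],[[2,-2,50],[0.005,0.003,-0.14],-1],[[2,-2,57],[0.005,0.003,-0.14],-1],[[2,-2,57],[0.005,0.003,-0.14],-1]]'; python3 look.py 4 250 130 160 110 5; python3 - <<'E'
from rel import *
print(rel(sc(.0),Rs)); show()
E
```

```text
time: 6.3
position: [0.521, 0.0623, 0.1586]
orientation: [0.939, -0.167, 0.29, -0.081]
wrist_force: [-0.6, -0.4, 0.5]
grip_width: 0.0852
t 6.3 pos [0.521  0.0623 0.1586] F [-0.6 -0.4  0.5] T [-0.12  1.61 -0.04] w 0.0852 q [ 0.717 -0.794 -0.922  0.417 -0.967  0.346]
(array([-1.1,  2.2,  1.8]), array([-0.0027, -0.0013,  0.    ]))
t 6.4 pos [0.5211 0.0625 0.1603] F [-1.   0.1 -0.3] T [-0.13  1.58  0.01] w 0.0858 q [ 0.718 -0.796 -0.921  0.418 -0.968  0.346]
```

View pics/side4.png

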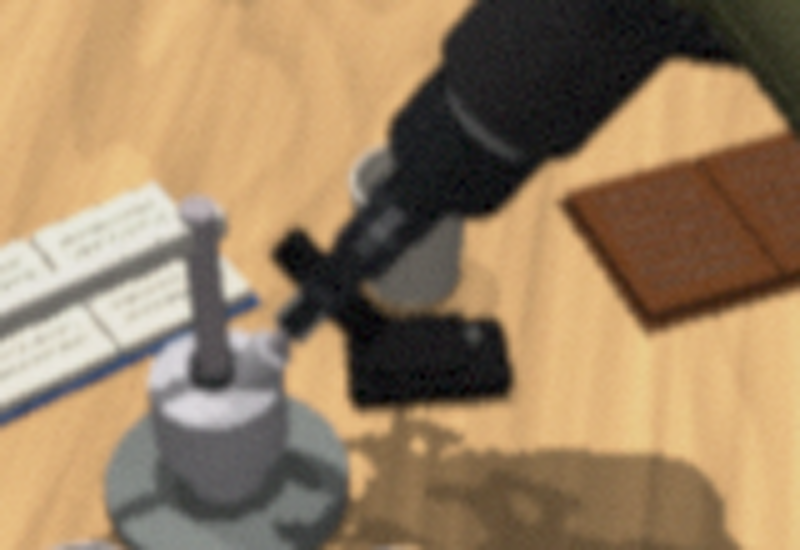

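View pics/top4.png

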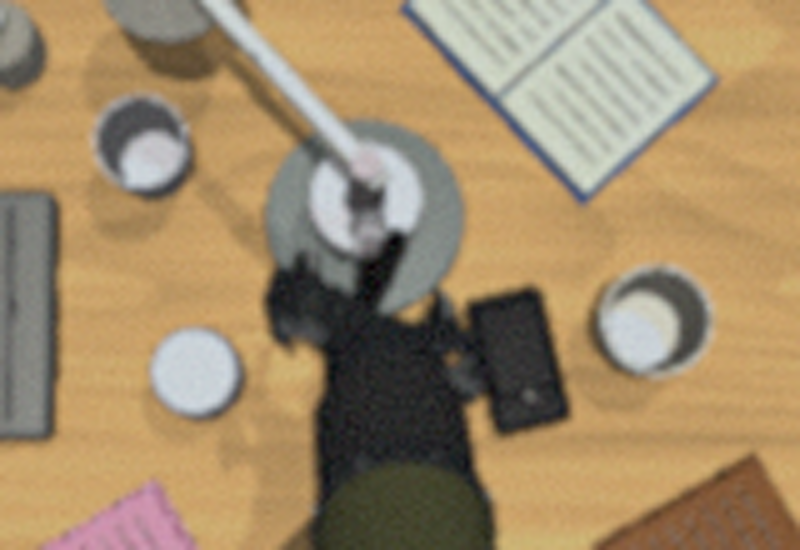

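The fingers straddle the crossbar (top crop: bar at (378,275), finger tips at (300,265) and (437,300)). I'll close lightly and read the side force.

```bash
python3 -m creep '[[[-1,2,1],[0,0,0],0],[[-1,2,1],[0,0,0],0.5],[[-1,2,1],[0,0,0],1],[[-1,2,1],[0,0,0],1],[[-1,2,1],[0,0,0],1],[[-1,2,1],[0,0,0],1],[[-1,2,1],[0,0,0],1],[[-1,2,1],[0,0,0],1]]' 20; python3 - <<'E'
from rel import *
show(); p0,R0,s=cur(); print(R0.inv().apply(s["wrist_force"]).round(2),R0.inv().apply(s["ft_torque"]).round(2), rel(sc(0),Rs))
E
```

```text
time: 7.2
position: [0.5202, 0.0609, 0.1586]
orientation: [0.939, -0.167, 0.291, -0.082]
wrist_force: [-5.2, -2.5, 2.9]
grip_width: 0.0135
t 7.2 pos [0.5202 0.0609 0.1586] F [-5.2 -2.5  2.9] T [-0.78  2.38 -0.43] w 0.0135 q [ 0.715 -0.801 -0.926  0.417 -0.967  0.348]
[-1.63  2.96 -5.55] [-1.68 -1.9   0.04] (array([-0.2,  0. ,  1. ]), array([-0.0027, -0.0014, -0.    ]))
```

```bash
python3 -m creep '[[[0,0,0],[0,0,0],1],[[0,0,0],[0,0,0],1],[[0,0,0],[0,0,0],1],[[0,0,0],[0,0,-0.07],1],[[0,0,0],[0,0,-0.14],1],[[0,0,0],[0,0,-0.21],1],[[0,0,0],[0,0,-0.28],1],[[0,0,0],[0,0,-0.35],1],[[0,0,0],[0,0,-0.42],1],[[0,0,0],[0,0,-0.5],1]]' 120; python3 - <<'E'
from rel import *
show(); p0,R0,s=cur(); print(R0.inv().apply(s["wrist_force"]).round(2),R0.inv().apply(s["ft_torque"]).round(2), rel(sc(0),Rs))
E
```

```text
time: 8.2
position: [0.52, 0.0603, 0.1588]
orientation: [0.951, 0.071, 0.302, -0.006]
wrist_force: [-8.5, -6.3, 4.4]
grip_width: 0.0126
t 8.2 pos [0.52   0.0603 0.1588] F [-8.5 -6.3  4.4] T [-1.2   2.99 -0.95] w 0.0126 q [ 0.715 -0.801 -0.926  0.417 -0.968  0.851]
[-5.11  5.16 -8.8 ] [-1.13 -3.15  0.26] (array([ 0. , -0.6,  1.3]), array([-0.0012, -0.0017,  0.5021]))
```

```bash
python3 -m creep '[[[0,0,0],[0,0,-0.1],1],[[0,0,0],[0,0,-0.2],1],[[0,0,0],[0,0,-0.3],1],[[0,0,0],[0,0,-0.4],1],[[0,0,0],[0,0,-0.5],1],[[0,0,0],[0,0,-0.6],1],[[0,0,0],[0,0,-0.7],1],[[0,0,0],[0,0,-0.7],1]]' 120; python3 look.py 5 250 130 160 110 5; python3 - <<'E'
from rel import *
show(); p0,R0,s=cur(); print(R0.inv().apply(s["wrist_force"]).round(2),R0.inv().apply(s["ft_torque"]).round(2), rel(sc(0),Rs))
E
```

```text
time: 9.0
position: [0.5203, 0.0597, 0.1589]
orientation: [0.869, 0.393, 0.285, 0.098]
wrist_force: [-0.9, -9.8, 3.1]
grip_width: 0.0123
t 9.0 pos [0.5203 0.0597 0.1589] F [-0.9 -9.8  3.1] T [-2.53  1.3  -1.26] w 0.0123 q [ 0.714 -0.801 -0.926  0.418 -0.968  1.551]
t 9.1 pos [0.5203 0.0596 0.159 ] F [  0.1 -10.1   2.8] T [-2.59  1.28 -1.26] w 0.0122 q [ 0.714 -0.801 -0.926  0.419 -0.968  1.549]
[-6.27  7.96 -2.77] [-0.96 -2.98 -0.39] (array([ 0.6, -1.2,  1.3]), array([ 0.0014, -0.0026,  1.2006]))
```

View pics/top5.png

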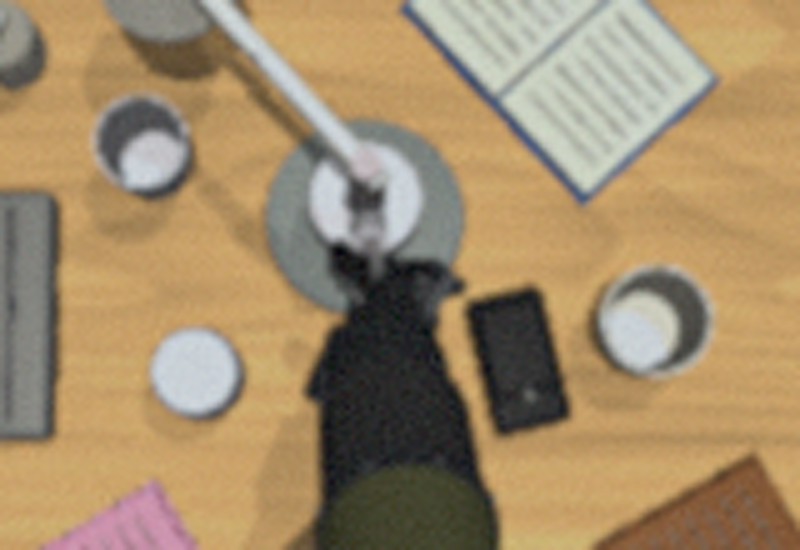

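View pics/side5.png

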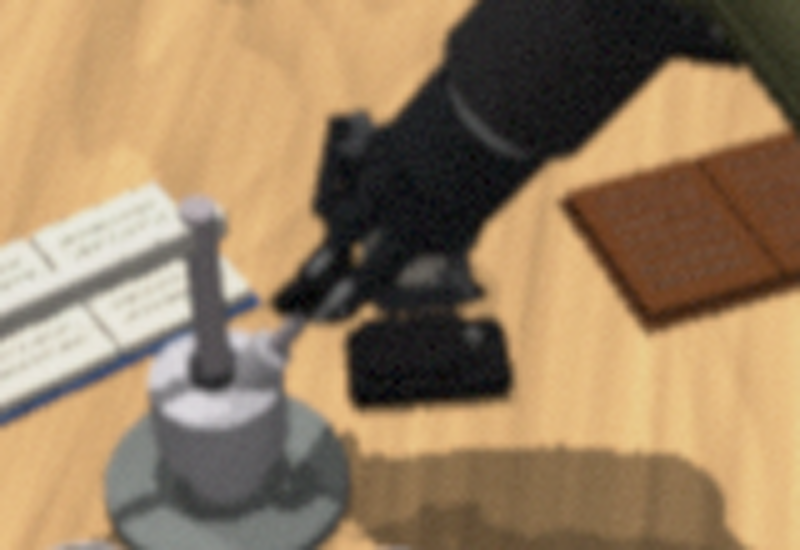

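The lamp arm has not moved and the tool has turned the screw by 1.2 rad. Now I'll release and back out.

```bash
python3 -m creep '[[[0,0,0],[0,0,0],-1],[[0,0,0],[0,0,0],-1],[[0,0,0],[0,0,0],-1],[[0,0,0],[0,0,0],-1],[[0,0,0],[0,0,0],-1],[[0,0,-20],[0,0,0],-1],[[0,0,-50],[0,0,0],-1],[[0,0,-90],[0,0,0],-1],[[0,0,-130],[0,0,0],-1],[[0,0,-130],[0,0,0],-1]]' 60; python3 look.py 6 250 130 160 110 5; 
```

```text
time: 10.1
position: [0.4454, 0.0543, 0.2716]
orientation: [0.868, 0.392, 0.291, 0.095]
wrist_force: [0.6, 0.3, 0.2]
grip_width: 0.0857
t 10.1 pos [0.4454 0.0543 0.2716] F [0.6 0.3 0.2] T [-0.22  1.5   0.06] w 0.0857 q [ 0.931 -1.056 -0.839  0.452 -1.357  1.489]
```

View pics/top6.png

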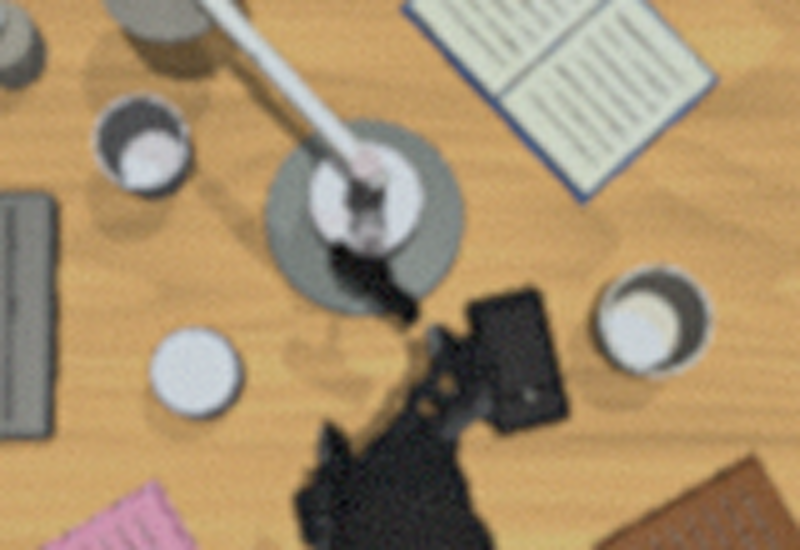

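View pics/side6.png

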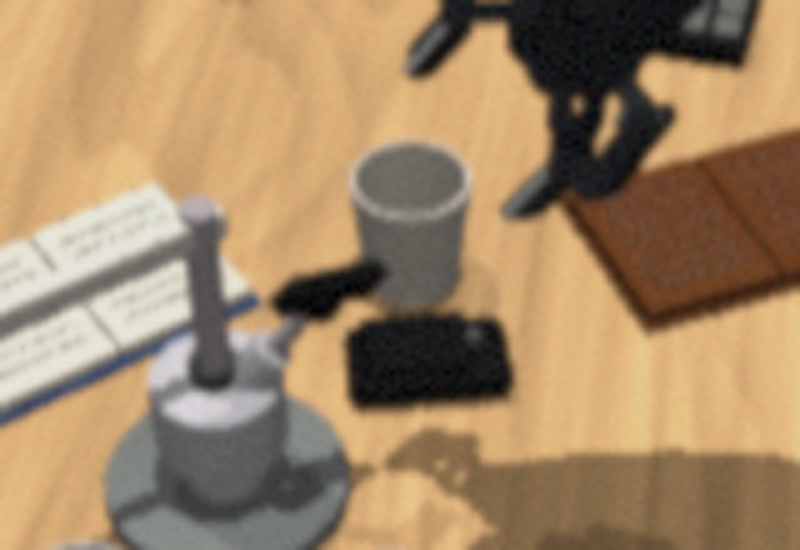

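The crossbar now runs (338,250)–(412,315) in the top crop, about 1.2 rad from where it was, and the lamp is untouched. Next is the lamp arm.

```bash
cat > lamp.py <<'E'
from rel import *
def td(a): # tool down, x at angle a
    return np.array([[np.cos(a),np.sin(a),0],[np.sin(a),-np.cos(a),0],[0,0,-1.]]).T
O=m["o"][:2]
def grip(a,z,r=.09): return np.array([O[0]+r*np.cos(a),O[1]+r*np.sin(a),z])
E
python3 - <<'E'
from lamp import *
cs=pickle.load(open("c0.pkl","rb"))
from fit import T
for uv in [(225,135),(290,203),(350,262)]: 
    P=back(cs["top"],T(*uv),.225); print(P.round(4), np.degrees(np.arctan2(P[1]-O[1],P[0]-O[0])), np.hypot(*(P[:2]-O)))
a=p[2]+p[4]; print(a,O); 
print(rel(grip(a,.31),td(a))); 
p0,R0,s=cur(); print(R0.as_matrix().round(2))
E
python3 - <<'E'
from h import *; import pickle
c=pickle.load(open("c0.pkl","rb"))["top"]; crop(c["img"],270,105,80,75,9,"pics/arm.png")
E
```

```text
[0.7063 0.185  0.225 ] 42.76110828933354 0.1754497559137734
[0.6514 0.1322 0.225 ] 41.90074663006335 0.09929411876276067
[0.6041 0.0839 0.225 ] 34.01651098166411 0.032174303679892616
0.7478942176405257 [0.5774593  0.06590697]
(array([176.3,  92.5,  81.7]), array([ 0.3938, -0.4729,  0.0979]))
[[ 0.53  0.63  0.57]
 [ 0.74 -0.67  0.06]
 [ 0.42  0.39 -0.82]]
```

View pics/arm.png

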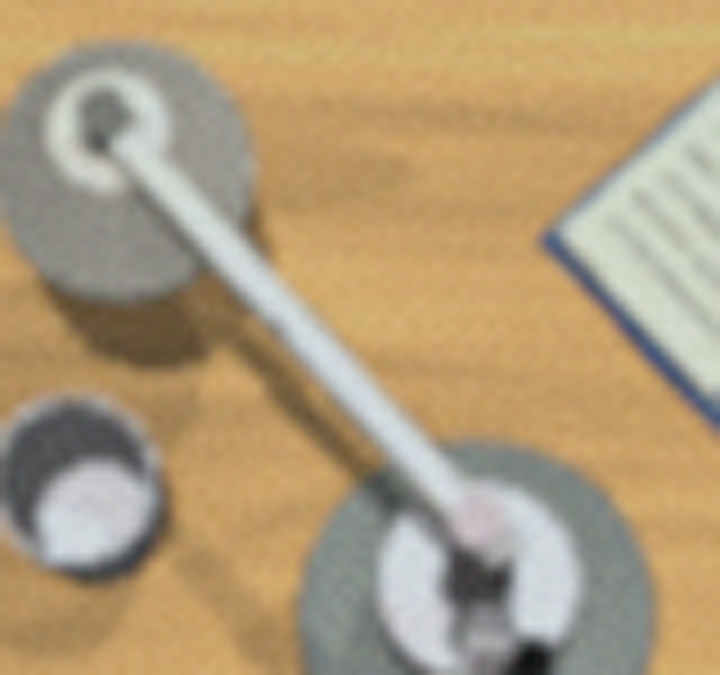

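```bash
python3 - <<'E'
from lamp import *
cs=pickle.load(open("c0.pkl","rb"))["top"]
A=lambda u,v:(270+(u+.5)/9-.5,105+(v+.5)/9-.5)
Q=[back(cs,A(*uv),z) for uv,z in [((480,515),.225),((480,515),.235),((200,225),.225),((300,332),.225),((400,430),.225),((105,118),.225)]]
print(np.round(Q,4)); d=Q[4]-Q[2]; print(np.arctan2(-d[1],-d[0])); n=np.array([-np.sin(.748),np.cos(.748)])
print([(q[:2]-O)@n for q in Q])
E
```

```text
[[0.5829 0.0654 0.225 ]
 [0.581  0.0655 0.235 ]
 [0.6863 0.1658 0.225 ]
 [0.6479 0.1297 0.225 ]
 [0.613  0.0939 0.225 ]
 [0.7248 0.2003 0.225 ]]
0.776012483749657
[np.float64(-0.00407266495236647), np.float64(-0.0027697695735420702), np.float64(-0.0007792677744384827), np.float64(-0.0011344063434666127), np.float64(-0.003652795737647692), np.float64(-0.0017382555588137175)]
```

```bash
sed -i 's/^O=.*/O=np.array([.5795,.0658])/' lamp.py; python3 - <<'E'
from lamp import *
print(rel(grip(.76,.31),td(.76))); print(grip(.76,.31))
E
python3 -m creep '[[[-10,-10,-40],[0,0,0],-1],[[175,90,80],[0.394,-0.473,0.1],-1],[[175,90,80],[0.394,-0.473,0.1],-1],[[175,90,80],[0.394,-0.473,0.1],-1],[[175,90,80],[0.394,-0.473,0.1],-1],[[175,90,80],[0.394,-0.473,0.1],-1],[[175,90,80],[0.394,-0.473,0.1],-1],[[175,90,80],[0.394,-0.473,0.1],-1],[[175,90,80],[0.394,-0.473,0.1],-1],[[175,90,80],[0.394,-0.473,0.1],-1]]'
python3 - <<'E'
from lamp import *
show();print(rel(grip(.76,.31),td(.76))); print(rel(grip(.76,.215-HZ),td(.76)))
E
python3 look.py 7
```

```text
(array([177.5,  92.8,  82.5]), array([ 0.3966, -0.4705,  0.0862]))
[0.64473524 0.12780293 0.31      ]
time: 11.2
position: [0.6443, 0.1275, 0.2964]
orientation: [0.932, 0.363, -0.01, 0.0]
wrist_force: [-1.0, -0.0, -2.5]
grip_width: 0.0853
t 11.2 pos [0.6443 0.1275 0.2964] F [-1.  -0.  -2.5] T [ 0.07 -0.03 -0.06] w 0.0853 q [ 0.498  0.23   0.413 -0.002 -1.773  1.814]
(array([  0.3,  -0. , -13.6]), array([-0.0067,  0.018 , -0.018 ]))
(array([  2.3,   0.7, 100.1]), array([-0.0067,  0.018 , -0.018 ]))
t 11.2 pos [0.6443 0.1275 0.2964] F [-1.  -0.  -2.5] T [ 0.07 -0.03 -0.06] w 0.0853 q [ 0.498  0.23   0.413 -0.002 -1.773  1.814]
```

View pics/top7.png

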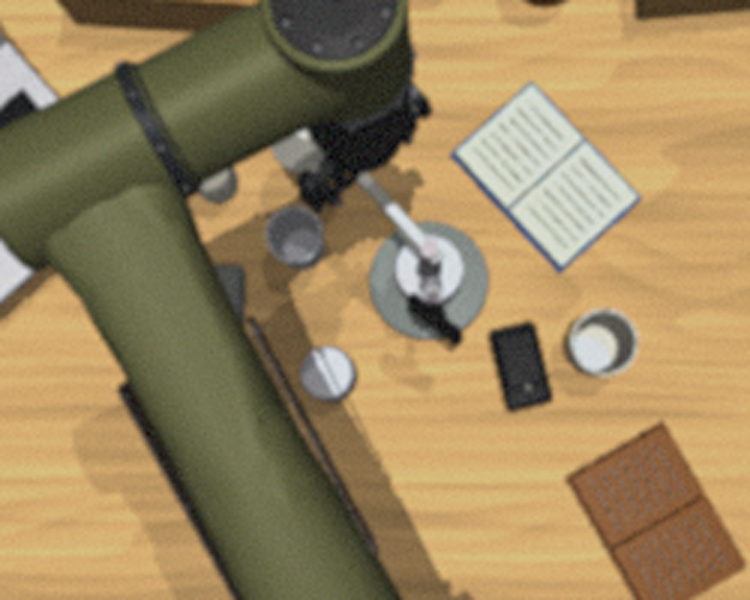

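View pics/side7.png

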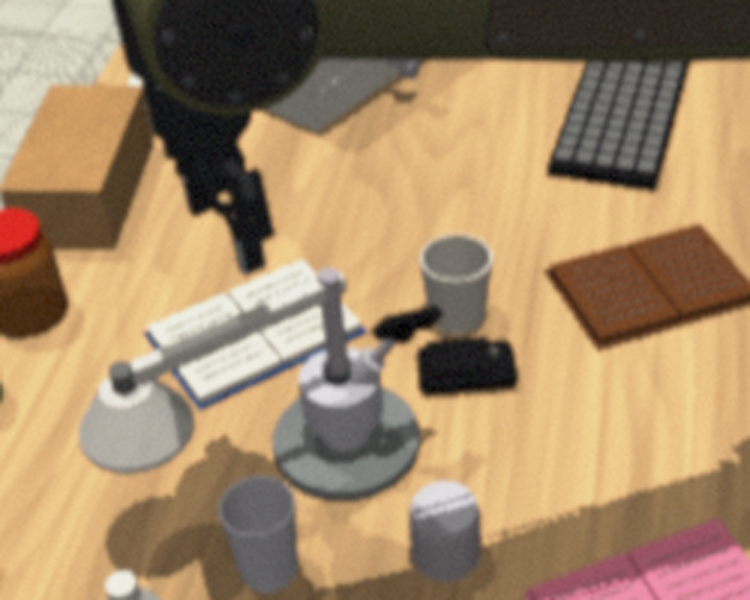

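The gripper is above the arm, lined up along it. Descending.

```bash
python3 -m creep '[[[0,0,10],[0,0.018,-0.018],-1],[[1,0,30],[-0.007,0.018,-0.018],-1],[[2,1,50],[-0.007,0.018,-0.018],-1],[[2,1,70],[-0.007,0.018,-0.018],-1],[[2,1,85],[-0.007,0.018,-0.018],-1],[[2,1,95],[-0.007,0.018,-0.018],-1],[[2,1,98],[-0.007,0.018,-0.018],-1],[[2,1,98],[-0.007,0.018,-0.018],-1]]'
python3 look.py 8 190 120 160 110 5
python3 - <<'E'
from lamp import *
print(rel(grip(.76,.215-HZ),td(.76)))
E
```

```text
time: 12.1
position: [0.6425, 0.127, 0.2109]
orientation: [0.928, 0.372, 0.009, 0.001]
wrist_force: [-0.0, -0.8, 0.5]
grip_width: 0.0855
t 12.1 pos [0.6425 0.127  0.2109] F [-0.  -0.8  0.5] T [-0.04  0.04 -0.01] w 0.0855 q [ 0.502  0.168  0.184  0.003 -1.569  1.831]
(array([ 1.6,  0.7, 15.4]), array([ 0.0081, -0.017 ,  0.0021]))
```

View pics/side8.png

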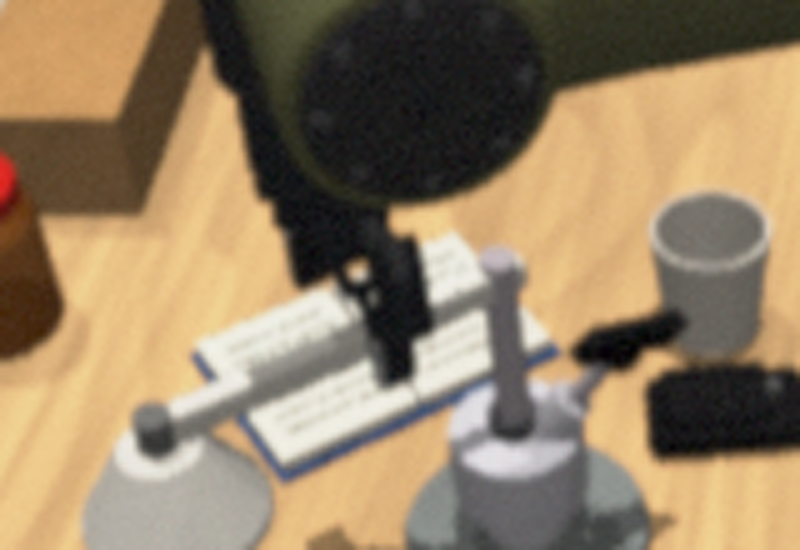

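The fingers straddle the arm but are about 14 mm high. I'll lower, then close lightly.

```bash
python3 -m creep '[[[1,1,8],[0.008,-0.017,0],-1],[[1,1,14],[0.008,-0.017,0],-1],[[1,1,14],[0.008,-0.017,0],0],[[1,1,14],[0.008,-0.017,0],0.5],[[1,1,14],[0.008,-0.017,0],1],[[1,1,14],[0.008,-0.017,0],1],[[1,1,14],[0.008,-0.017,0],1],[[1,1,14],[0.008,-0.017,0],1],[[1,1,14],[0.008,-0.017,0],1]]' 20
python3 look.py 9 190 120 160 110 5
python3 - <<'E'
from lamp import *
print(rel(grip(.76,.215-HZ),td(.76)))
p0,R0,s=cur(); X=R0.as_matrix()[:,0]; a0=np.arctan2(p0[1]-O[1],p0[0]-O[0]); r=np.hypot(*(p0[:2]-O)); print("ang",a0,"toolx",np.arctan2(X[1],X[0]),r)
D=-.825-a0
for i in range(1,17):
    a=a0+D*i/16; P=np.array([*(O+r*np.array([np.cos(a),np.sin(a)])),p0[2]])
    print(i,(R0.inv().apply(P-p0)*1000).round(1),round(-D*i/16,3))
E
```

```text
time: 13.1
position: [0.6442, 0.1272, 0.1969]
orientation: [0.928, 0.372, -0.001, -0.0]
wrist_force: [-0.5, -0.3, 2.5]
grip_width: 0.0136
t 13.1 pos [0.6442 0.1272 0.1969] F [-0.5 -0.3  2.5] T [ 0.1   0.24 -0.13] w 0.0136 q [ 0.499  0.19   0.185 -0.    -1.567  1.834]
(array([ 0.8, -0.1,  0.6]), array([-0.0004,  0.001 ,  0.0021]))
ang 0.7590802772979536 toolx 0.7621069105627181 0.08920261949386202
1 [-0.5  8.8 -0. ] 0.099
2 [-1.8 17.5 -0. ] 0.198
3 [-4.  26.1 -0. ] 0.297
4 [-7.  34.4 -0. ] 0.396
5 [-10.8  42.3  -0. ] 0.495
6 [-15.4  49.9  -0. ] 0.594
7 [-20.8  56.9  -0. ] 0.693
8 [-26.7  63.4  -0. ] 0.792
9 [-33.3  69.3   0. ] 0.891
10 [-40.5  74.5   0. ] 0.99
11 [-48.1  78.9   0. ] 1.089
12 [-56.1  82.6   0. ] 1.188
13 [-64.5  85.4   0. ] 1.287
14 [-73.1  87.5   0. ] 1.386
15 [-81.8  88.6   0. ] 1.485
16 [-90.7  88.9   0. ] 1.584
```

View pics/side9.png

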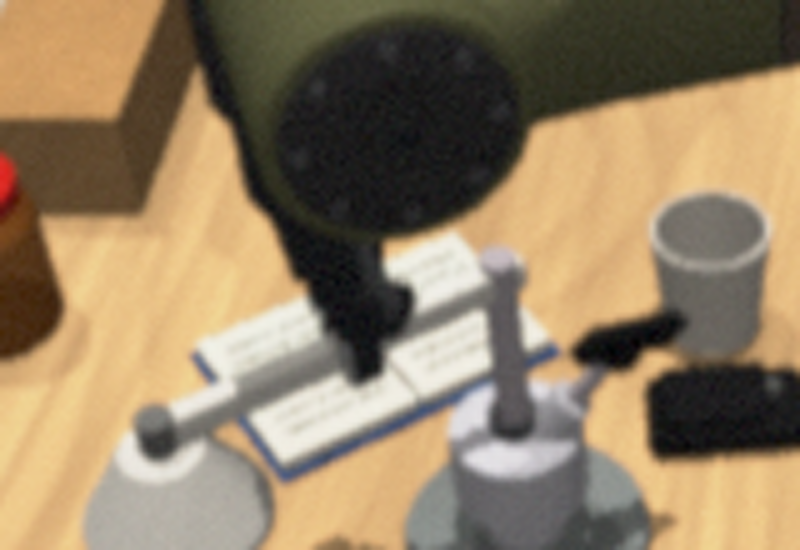

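Gripped: opening 13.6 mm, side force near zero. Swinging the first half along the arc.

```bash
python3 -m creep '[[[0,0,0],[0,0,0],1],[[-0.5,9,0],[0,0,0.1],1],[[-2,17.5,0],[0,0,0.2],1],[[-4,26,0],[0,0,0.3],1],[[-7,34.5,0],[0,0,0.4],1],[[-11,42.5,0],[0,0,0.5],1],[[-15.5,50,0],[0,0,0.6],1],[[-21,57,0],[0,0,0.69],1],[[-26.5,63.5,0],[0,0,0.79],1],[[-26.5,63.5,0],[0,0,0.79],1]]' 40
cat > arc.py <<'E'
from lamp import *
show()
p0,R0,s=cur(); X=R0.as_matrix()[:,0]; a0=np.arctan2(p0[1]-O[1],p0[0]-O[0]); r=np.hypot(*(p0[:2]-O)); print("ang",a0,"toolx",np.arctan2(X[1],X[0]),r, "Ftool",R0.inv().apply(s["wrist_force"]).round(1))
D=-.825-a0
for i in range(1,9):
    a=a0+D*i/8; P=np.array([*(O+r*np.array([np.cos(a),np.sin(a)])),p0[2]])
    print(i,(R0.inv().apply(P-p0)*1000).round(1),round(-D*i/8,3))
E
python3 arc.py; python3 look.py 10
```

```text
time: 14.2
position: [0.6682, 0.062, 0.197]
orientation: [1.0, -0.016, -0.001, 0.0]
wrist_force: [-5.0, 4.3, 5.7]
grip_width: 0.0133
t 14.2 pos [0.6682 0.062  0.197 ] F [-5.   4.3  5.7] T [ 1.53  1.81 -0.54] w 0.0133 q [ 0.389  0.23   0.231 -0.    -1.575  1.149]
ang -0.04276517736742712 toolx -0.031996972172629146 0.08880772284772177 Ftool [-5.1 -4.1 -5.7]
1 [-0.5  8.7  0. ] 0.098
2 [-1.9 17.2  0. ] 0.196
3 [-4.1 25.6  0. ] 0.293
4 [-7.1 33.8  0. ] 0.391
5 [-10.9  41.6   0.1] 0.489
6 [-15.4  49.    0.1] 0.587
7 [-20.6  55.9   0.1] 0.684
8 [-26.5  62.3   0.1] 0.782
t 14.2 pos [0.6682 0.062  0.197 ] F [-5.   4.3  5.7] T [ 1.53  1.81 -0.54] w 0.0133 q [ 0.389  0.23   0.231 -0.    -1.575  1.149]
```

View pics/side10.png

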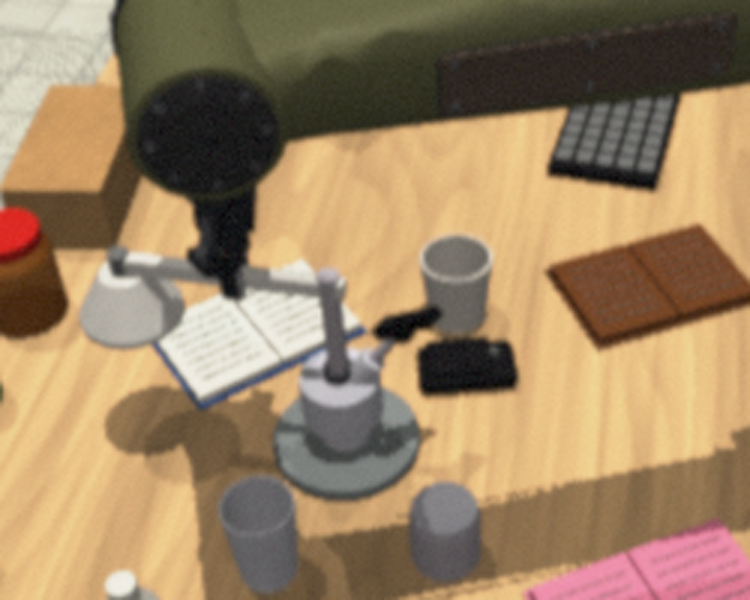

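The lamp swings freely with the tool, at about 5 N. Second half.

```bash
python3 -m creep '[[[-1,9,0],[0,0,0.1],1],[[-2,17,0],[0,0,0.2],1],[[-4.5,25.5,0],[0,0,0.29],1],[[-7.5,34,0],[0,0,0.39],1],[[-11.5,41.5,0],[0,0,0.49],1],[[-16,49,0],[0,0,0.59],1],[[-21,56,0],[0,0,0.68],1],[[-27,62,0],[0,0,0.78],1],[[-27,62,0],[0,0,0.78],1],[[-27,62,0],[0,0,0.78],1]]' 40
python3 arc.py | head -2; python3 look.py 11
```

```text
time: 15.3
position: [0.6406, 0.0019, 0.1969]
orientation: [0.92, -0.392, 0.0, -0.0]
wrist_force: [0.9, -0.2, 3.2]
grip_width: 0.0132
t 15.3 pos [0.6406 0.0019 0.1969] F [ 0.9 -0.2  3.2] T [ 0.19 -0.31 -0.16] w 0.0132 q [ 0.315  0.146  0.136  0.    -1.56   0.45 ]
ang -0.80717770205662 toolx -0.8058322687193602 0.08840444785512869 Ftool [ 0.8 -0.5 -3.2]
t 15.3 pos [0.6406 0.0019 0.1969] F [ 0.9 -0.2  3.2] T [ 0.19 -0.31 -0.16] w 0.0132 q [ 0.315  0.146  0.136  0.    -1.56   0.45 ]
```

View pics/side11.png

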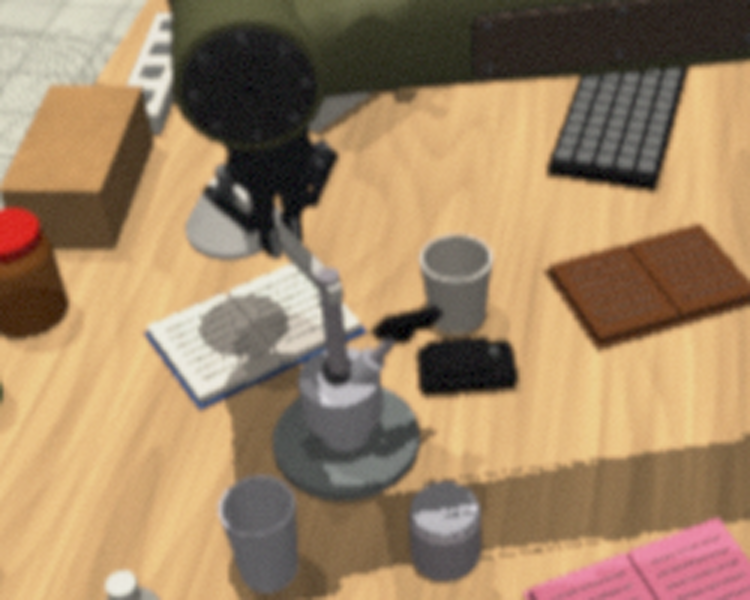

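View pics/top11.png

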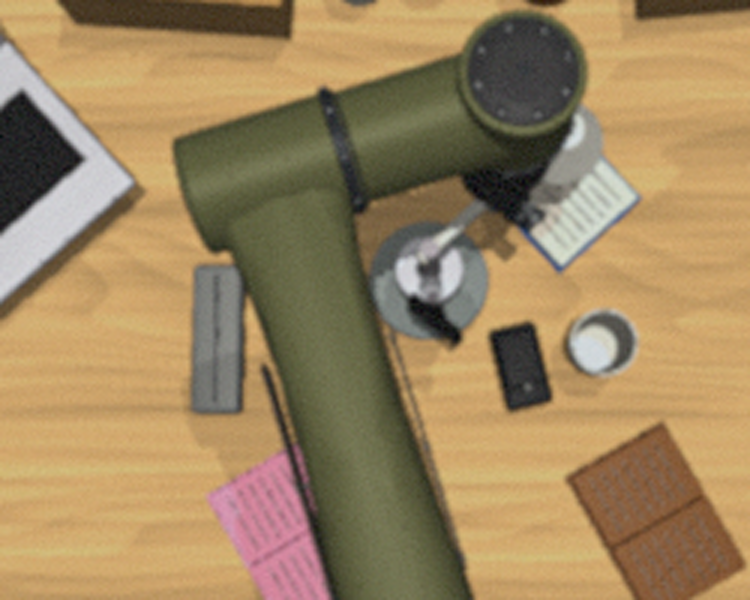

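The shade is over the white book, about 4 mm short by the tool angle. I'll nudge it, let it settle, release and rise.

```bash
python3 -m creep '[[[0,1.5,0],[0,0,0.018],1],[[0,1.5,0],[0,0,0.018],1],[[0,1.5,0],[0,0,0.018],1],[[0,1.5,0],[0,0,0.018],0.7],[[0,1.5,0],[0,0,0.018],0.2],[[0,1.5,0],[0,0,0.018],-1],[[0,1.5,0],[0,0,0.018],-1],[[0,1.5,0],[0,0,0.018],-1],[[0,1.5,0],[0,0,0.018],-1],[[0,1.5,0],[0,0,0.018],-1]]' 20
python3 -m creep '[[[0,0,-20],[0,0,0],-1],[[0,0,-50],[0,0,0],-1],[[0,0,-90],[0,0,0],-1],[[0,0,-120],[0,0,0],-1],[[0,0,-120],[0,0,0],-1]]'
python3 - <<'E'
from lamp import *
show()
# post-turn screw orientation: tool that was at release: Rs turned +1.2 about spindle
Rt=(R.from_rotvec(F[:,2]*1.2)*R.from_matrix(Rs)).as_matrix()
pt=np.array([.5203,.0597,.159])-Rt[:,2]*.13
print(pt,rel(pt,Rt))
E
```

```text
time: 16.4
position: [0.639, 0.0006, 0.1964]
orientation: [0.916, -0.401, -0.001, 0.001]
wrist_force: [-0.1, 0.3, -0.6]
grip_width: 0.0853
time: 16.9
position: [0.6402, 0.0002, 0.3226]
orientation: [0.916, -0.402, 0.003, -0.001]
wrist_force: [0.4, -0.0, 0.5]
grip_width: 0.0856
t 16.9 pos [6.402e-01 2.000e-04 3.226e-01] F [ 0.4 -0.   0.5] T [-0.01  0.04  0.01] w 0.0856 q [ 0.314  0.173  0.394  0.002 -1.785  0.431]
[0.44606892 0.05265187 0.26548977] (array([-170.4,  107.5,   55.7]), array([ 0.0579,  0.6757, -1.6169]))
```

```bash
python3 -m creep '[[[-60,38,0],[0.02,0.2,-0.4],-1],[[-100,63,10],[0.058,0.676,-1.617],-1],[[-140,88,30],[0.058,0.676,-1.617],-1],[[-170,107,55],[0.058,0.676,-1.617],-1],[[-170,107,55],[0.058,0.676,-1.617],-1],[[-170,107,55],[0.058,0.676,-1.617],-1],[[-170,107,55],[0.058,0.676,-1.617],-1],[[-170,107,55],[0.058,0.676,-1.617],-1],[[-170,107,55],[0.058,0.676,-1.617],-1],[[-170,107,55],[0.058,0.676,-1.617],-1]]'
python3 - <<'E'
from lamp import *
show()
Rt=(R.from_rotvec(F[:,2]*1.2)*R.from_matrix(Rs)).as_matrix()
pt=np.array([.5203,.0597,.159])-Rt[:,2]*.13
print(pt,rel(pt,Rt))
E
```

```text
time: 17.9
position: [0.4451, 0.0534, 0.2612]
orientation: [0.922, 0.284, 0.25, 0.085]
wrist_force: [0.7, -0.8, -0.3]
grip_width: 0.0851
t 17.9 pos [0.4451 0.0534 0.2612] F [ 0.7 -0.8 -0.3] T [-0.    1.39 -0.02] w 0.0851 q [ 0.922 -0.938 -0.778  0.434 -1.414  1.248]
[0.44606892 0.05265187 0.26548977] (array([ 2. ,  2.4, -3.1]), array([ 0.0037,  0.1013, -0.2288]))
```

```bash
python3 -m creep '[[[2,2,-3],[0.004,0.101,-0.229],-1],[[2,2,-3],[0.004,0.101,-0.229],-1],[[2,2,-3],[0.004,0.101,-0.229],-1],[[2,2,-3],[0.004,0.101,-0.229],-1],[[2,2,-3],[0.004,0.101,-0.229],-1]]'
python3 look.py 12
python3 - <<'E'
from lamp import *
show()
Rt=(R.from_rotvec(F[:,2]*1.2)*R.from_matrix(Rs)).as_matrix()
for b in (.13,.05,0): print(rel(np.array([.5203,.0597,.159])-Rt[:,2]*b,Rt))
E
```

```text
time: 18.4
position: [0.4461, 0.0527, 0.2656]
orientation: [0.872, 0.388, 0.283, 0.097]
wrist_force: [0.5, -0.0, -0.6]
grip_width: 0.0855
t 18.4 pos [0.4461 0.0527 0.2656] F [ 0.5 -0.  -0.6] T [-0.14  1.58  0.03] w 0.0855 q [ 0.922 -1.04  -0.838  0.447 -1.357  1.484]
t 18.5 pos [0.4462 0.0528 0.2656] F [ 0.5 -0.1 -0.5] T [-0.16  1.55 -0.03] w 0.0854 q [ 0.922 -1.04  -0.838  0.447 -1.357  1.485]
(array([-0.2, -0. ,  0. ]), array([-0.    ,  0.0041, -0.007 ]))
(array([ 0.1, -0. , 80. ]), array([-0.    ,  0.0041, -0.007 ]))
(array([  0.3,  -0. , 130. ]), array([-0.    ,  0.0041, -0.007 ]))
```

View pics/top12.png

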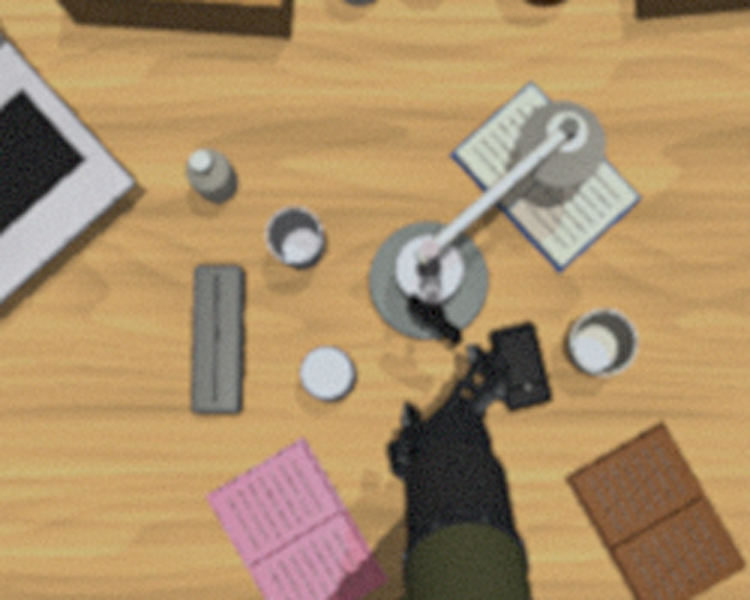

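View pics/side12.png

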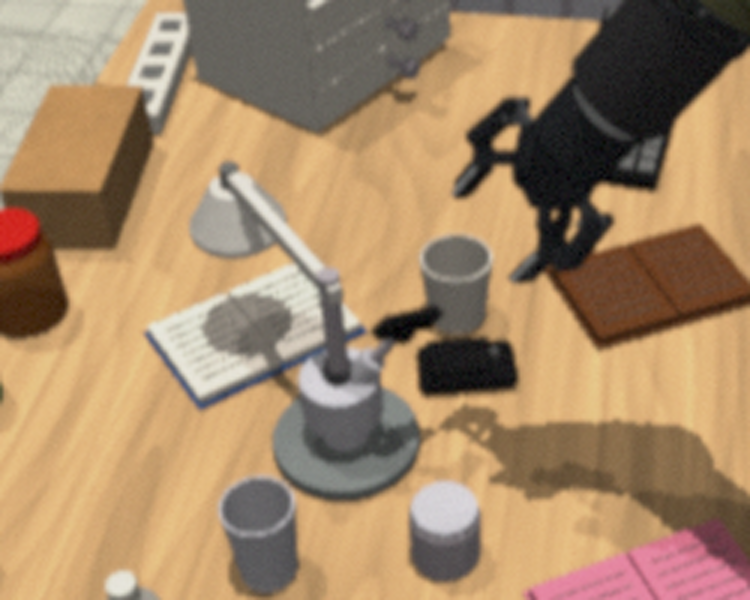

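```bash
python3 - <<'E'
from lamp import *
c=pickle.load(open("c0.pkl","rb"))
T3=lambda u,v:(180+(u+.5)/3-.5,80+(v+.5)/3-.5)
h=back(c["top"],T3(561,146),.15); print("brim",h, np.arctan2(h[1]-O[1],h[0]-O[0]))
k=back(c["top"],T3(568,128),.225); print("cap",k, np.arctan2(k[1]-O[1],k[0]-O[0]))
bm=np.array([back(c["top"],T3(*q),.012) for q in[(532,83),(640,200),(560,270),(452,155)]]).mean(0); print("book",bm,bm[:2]-h[:2])
hs=back(c["side"],T3(238,220),.15); print("side brim",hs)
E
```

```text
brim [ 0.71334377 -0.08268506  0.15      ] -0.8372107384927234
cap [ 0.71183156 -0.08079054  0.225     ] -0.8364754412073151
book [ 0.71277187 -0.08082097  0.012     ] [-0.0005719   0.00186408]
side brim [ 0.71490808 -0.0936979   0.15      ]
```

In the top view the shade is within 2 mm of the book's middle. Now back onto the crossbar.

```bash
python3 -m creep '[[[0,0,30],[0,0.004,-0.007],-1],[[0,0,60],[0,0.004,-0.007],-1],[[0,0,80],[0,0.004,-0.007],-1],[[0,0,95],[0,0.004,-0.007],-1],[[0,0,110],[0,0.004,-0.007],-1],[[0,0,120],[0,0.004,-0.007],-1],[[0,0,130],[0,0.004,-0.007],-1],[[0,0,130],[0,0.004,-0.007],-1],[[0,0,130],[0,0.004,-0.007],-1]]'
python3 -m creep '[[[0,0,0],[0,0,0],0],[[0,0,0],[0,0,0],0.5],[[0,0,0],[0,0,0],1],[[0,0,0],[0,0,0],1],[[0,0,0],[0,0,0],1],[[0,0,0],[0,0,0],1],[[0,0,0],[0,0,0],1],[[0,0,0],[0,0,0],1]]' 20
python3 - <<'E'
from rel import *
show(); p0,R0,s=cur(); print(R0.inv().apply(s["wrist_force"]).round(2),R0.inv().apply(s["ft_torque"]).round(2), rel(sc(0),Rs))
E
python3 look.py 13 250 130 160 110 5
```

```text
time: 19.4
position: [0.5201, 0.0594, 0.1593]
orientation: [0.869, 0.392, 0.285, 0.097]
wrist_force: [-0.5, 0.6, 0.5]
grip_width: 0.0854
time: 20.2
position: [0.52, 0.0595, 0.1593]
orientation: [0.869, 0.392, 0.285, 0.097]
wrist_force: [-6.0, 1.4, 1.9]
grip_width: 0.0136
t 20.2 pos [0.52   0.0595 0.1593] F [-6.   1.4  1.9] T [0.18 2.77 0.33] w 0.0136 q [ 0.713 -0.801 -0.924  0.414 -0.97   1.553]
[-1.33 -3.93 -4.94] [ 2.27 -1.63 -0.01] (array([ 0.8, -1.3,  1.8]), array([-9.0000e-04, -1.1000e-03,  1.2006e+00]))
t 20.2 pos [0.52   0.0595 0.1593] F [-6.   1.4  1.9] T [0.18 2.77 0.33] w 0.0136 q [ 0.713 -0.801 -0.924  0.414 -0.97   1.553]
```

View pics/side13.png

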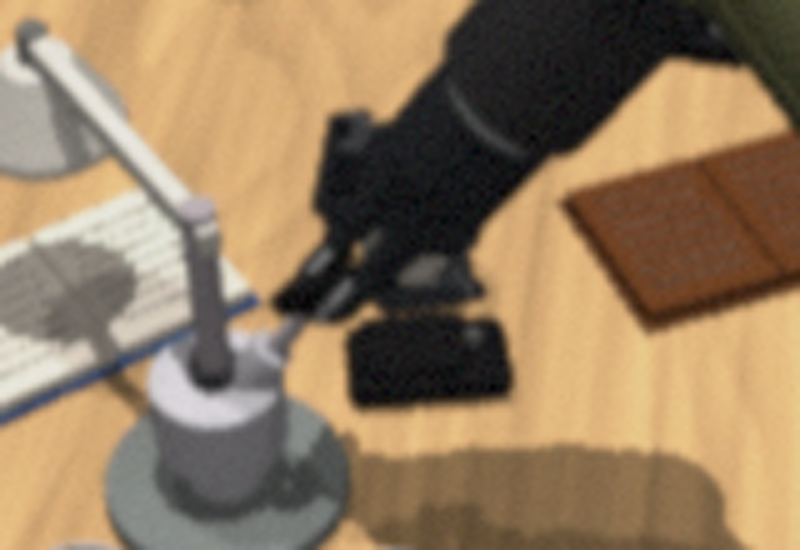

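The crossbar is held again (13.6 mm opening, 6 N). Tightening.

```bash
python3 -m creep '[[[0,0,0],[0,0,0],1],[[0,0,0],[0,0,0],1],[[0,0,0],[0,0,0],1],[[0,0,0],[0,0,0.1],1],[[0,0,0],[0,0,0.2],1],[[0,0,0],[0,0,0.3],1],[[0,0,0],[0,0,0.4],1],[[0,0,0],[0,0,0.5],1],[[0,0,0],[0,0,0.6],1],[[0,0,0],[0,0,0.7],1]]' 120
python3 -m creep '[[[0,0,0],[0,0,0.07],1],[[0,0,0],[0,0,0.14],1],[[0,0,0],[0,0,0.21],1],[[0,0,0],[0,0,0.28],1],[[0,0,0],[0,0,0.35],1],[[0,0,0],[0,0,0.4],1],[[0,0,0],[0,0,0.4],1]]' 120
python3 - <<'E'
from rel import *
show(); p0,R0,s=cur(); print(R0.inv().apply(s["wrist_force"]).round(2),R0.inv().apply(s["ft_torque"]).round(2), rel(sc(0),Rs))
E
```

```text
time: 21.3
position: [0.5196, 0.0601, 0.1594]
orientation: [0.951, 0.069, 0.301, -0.008]
wrist_force: [-20.2, 6.0, 6.3]
grip_width: 0.0121
time: 22.0
position: [0.5196, 0.0606, 0.1594]
orientation: [0.946, -0.12, 0.293, -0.068]
wrist_force: [-20.0, 8.1, 6.9]
grip_width: 0.012
t 22.0 pos [0.5196 0.0606 0.1594] F [-20.    8.1   6.9] T [2.05 6.   1.85] w 0.012 q [ 0.714 -0.802 -0.923  0.412 -0.971  0.452]
[-14.45  -5.37 -16.59] [ 1.03 -6.52 -0.  ] (array([-0.2, -0.3,  2. ]), array([-0.0032,  0.001 ,  0.0994]))
```

```bash
for i in 1 2 3; do :; done; python3 -m creep '[[[0,0,0],[0,0,0.03],1],[[0,0,0],[0,0,0.06],1],[[0,0,0],[0,0,0.09],1],[[0,0,0],[0,0,0.09],1]]' 120
cat > st.py <<'E'
from rel import *
show(); p0,R0,s=cur(); print(R0.inv().apply(s["wrist_force"]).round(2),R0.inv().apply(s["ft_torque"]).round(2), rel(sc(0),Rs),s["joint_torque"][5])
E
python3 st.py; python3 -m creep '[[[0,0,0],[0,0,0.03],1],[[0,0,0],[0,0,0.06],1],[[0,0,0],[0,0,0.06],1]]' 120; python3 st.py
```

```text
time: 22.4
position: [0.5197, 0.0607, 0.1595]
orientation: [0.94, -0.162, 0.29, -0.081]
wrist_force: [-20.9, 7.9, 6.0]
grip_width: 0.0123
t 22.4 pos [0.5197 0.0607 0.1595] F [-20.9   7.9   6. ] T [2.02 6.07 2.08] w 0.0123 q [ 0.715 -0.801 -0.923  0.412 -0.97   0.363]
[-15.94  -3.52 -16.41] [ 0.52 -6.7  -0.2 ] (array([-0.3, -0.1,  2.1]), array([-0.0034,  0.0011,  0.0102])) -0.4706878401339054
time: 22.7
position: [0.5197, 0.0608, 0.1595]
orientation: [0.934, -0.19, 0.287, -0.089]
wrist_force: [-20.4, 8.9, 6.2]
grip_width: 0.0123
t 22.7 pos [0.5197 0.0608 0.1595] F [-20.4   8.9   6.2] T [2.1  6.06 2.19] w 0.0123 q [ 0.715 -0.801 -0.923  0.412 -0.97   0.303]
[-16.01  -3.6  -16.22] [ 0.24 -6.77 -0.25] (array([-0.2, -0. ,  2. ]), array([-0.0035,  0.0012, -0.0496])) -0.5031623505055904
```

```bash
for i in 1; do python3 -m creep '[[[0,0,0],[0,0,0.03],1],[[0,0,0],[0,0,0.06],1],[[0,0,0],[0,0,0.06],1]]' 120; python3 st.py; done; python3 look.py 14 250 100 160 110 5
```

```text
time: 23.0
position: [0.5197, 0.0608, 0.1595]
orientation: [0.928, -0.218, 0.285, -0.098]
wrist_force: [-20.6, 9.4, 5.7]
grip_width: 0.0122
t 23.0 pos [0.5197 0.0608 0.1595] F [-20.6   9.4   5.7] T [2.12 6.02 2.21] w 0.0122 q [ 0.715 -0.801 -0.923  0.412 -0.97   0.243]
[-16.9   -2.82 -15.88] [-0.12 -6.75 -0.25] (array([-0.2,  0.1,  2. ]), array([-0.0037,  0.0012, -0.1096])) -0.5392482317984104
t 23.0 pos [0.5197 0.0608 0.1595] F [-20.6   9.4   5.7] T [2.12 6.02 2.21] w 0.0122 q [ 0.715 -0.801 -0.923  0.412 -0.97   0.243]
```

View pics/side14.png

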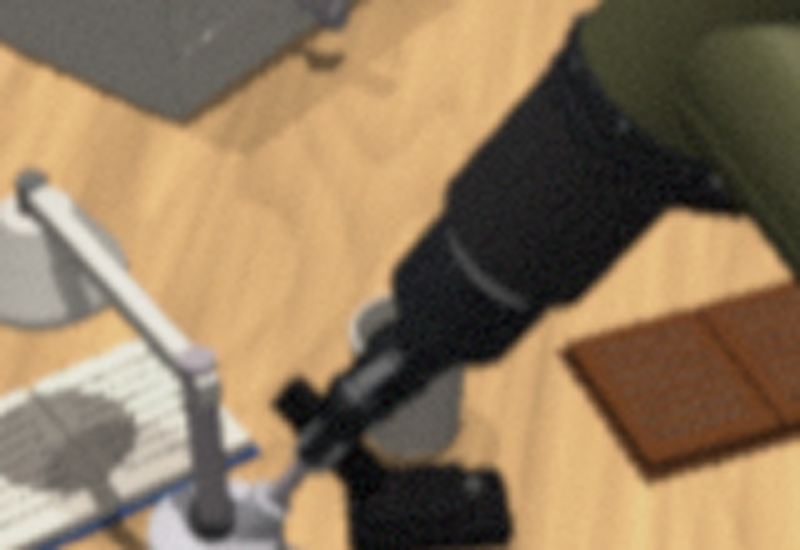

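```bash
python3 -m creep '[[[0,0,0],[0,0,0.04],1],[[0,0,0],[0,0,0.08],1],[[0,0,0],[0,0,0.08],1]]' 120; python3 st.py;python3 -m creep '[[[0,0,0],[0,0,0.04],1],[[0,0,0],[0,0,0.08],1],[[0,0,0],[0,0,0.08],1]]' 120; python3 st.py
```

```text
time: 23.4
position: [0.5197, 0.0609, 0.1595]
orientation: [0.919, -0.255, 0.28, -0.11]
wrist_force: [-20.8, 9.3, 5.2]
grip_width: 0.0122
t 23.4 pos [0.5197 0.0609 0.1595] F [-20.8   9.3   5.2] T [2.19 5.93 2.29] w 0.0122 q [ 0.715 -0.801 -0.923  0.412 -0.97   0.163]
[-17.35  -1.17 -15.58] [-0.53 -6.7  -0.28] (array([-0.2,  0.2,  2. ]), array([-0.0038,  0.0014, -0.1896])) -0.6237088702619076
time: 23.7
position: [0.5197, 0.0609, 0.1595]
orientation: [0.909, -0.289, 0.276, -0.119]
wrist_force: [-23.2, 8.0, 7.1]
grip_width: 0.012
t 23.7 pos [0.5197 0.0609 0.1595] F [-23.2   8.    7.1] T [0.72 6.32 4.34] w 0.012 q [ 0.715 -0.801 -0.923  0.414 -0.971  0.087]
[-17.42   1.55 -18.58] [-1.37 -7.05 -2.79] (array([-0.2,  0.2,  2.1]), array([-0.0028,  0.0008, -0.2641])) -3.1475774198770523
```

The wrist torque jumped from 0.6 to 3.1 N m, which is the tight stop. Releasing and retreating.

```bash
python3 -m creep '[[[0,0,0],[0,0,-0.02],1],[[0,0,0],[0,0,-0.02],-1],[[0,0,0],[0,0,-0.02],-1],[[0,0,0],[0,0,-0.02],-1],[[0,0,0],[0,0,-0.02],-1],[[0,0,0],[0,0,-0.02],-1],[[0,0,-20],[0,0,-0.02],-1],[[0,0,-50],[0,0,-0.02],-1],[[0,0,-90],[0,0,-0.02],-1],[[0,0,-130],[0,0,-0.02],-1]]' 60
python3 -m creep '[[[0,0,-20],[0,0,0],-1],[[0,0,-20],[0,0,0],-1],[[0,0,-20],[0,0,0],-1]]'
python3 look.py 15; python3 st.py
```

```text
time: 24.7
position: [0.4449, 0.0512, 0.2665]
orientation: [0.91, -0.284, 0.278, -0.116]
wrist_force: [0.7, 2.0, 1.1]
grip_width: 0.0851
time: 25.0
position: [0.4344, 0.0516, 0.2815]
orientation: [0.911, -0.282, 0.277, -0.117]
wrist_force: [1.1, 0.3, -0.7]
grip_width: 0.0853
t 25.0 pos [0.4344 0.0516 0.2815] F [ 1.1  0.3 -0.7] T [-0.15  1.62  0.04] w 0.0853 q [ 0.966 -1.075 -0.824  0.46  -1.414  0.026]
t 25.1 pos [0.4345 0.0511 0.2803] F [ 0.7 -0.6  0.1] T [-0.12  1.61  0.  ] w 0.086 q [ 0.965 -1.074 -0.826  0.46  -1.414  0.026]
[0.84 0.19 0.29] [-1.02 -1.26  0.01] (array([ -0.5,  -1.9, 150.2]), array([ 0.0009,  0.0006, -0.2489])) 0.0008463046106044203
```

View pics/top15.png

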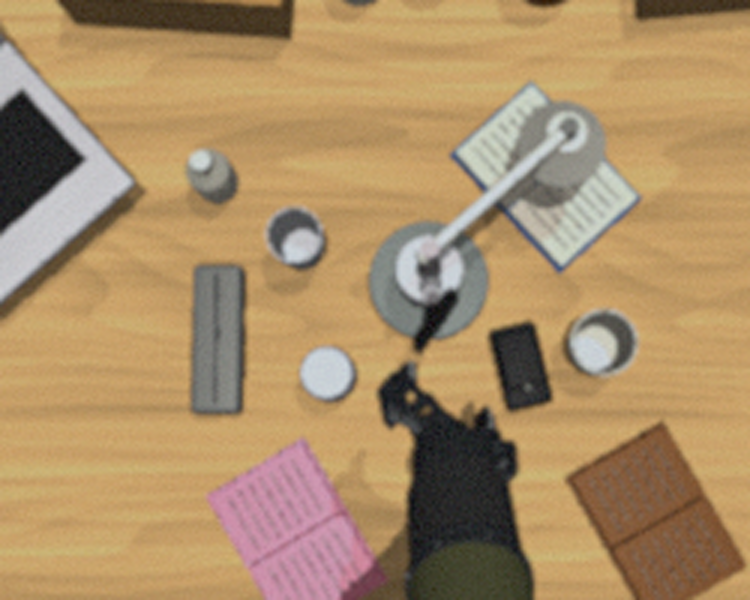

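View pics/side15.png

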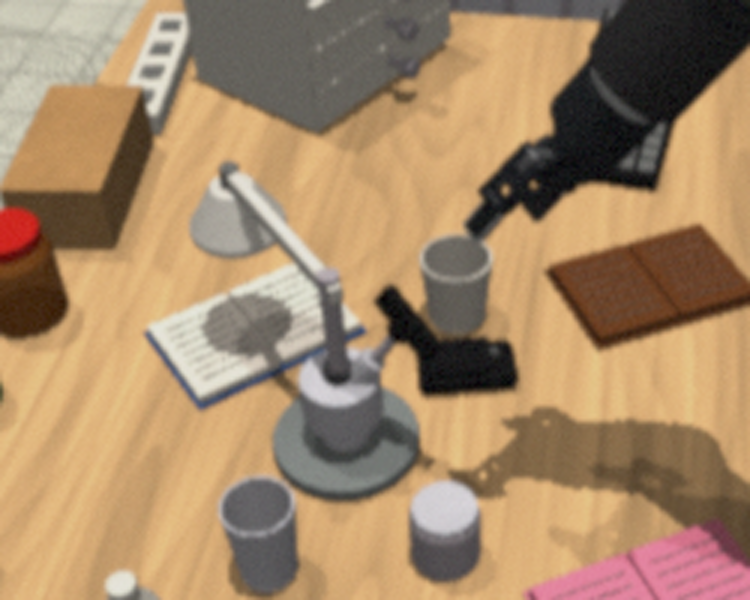

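```bash
python3 - <<'E'
from lamp import *
c=pickle.load(open("c0.pkl","rb")); 
n={k:manip.camera(k) for k in("top","side")}
for k,(x0,y0,w,h) in {"top":(300,155,50,50),"side":(280,160,60,50)}.items():
    a=c[k]["img"][y0:y0+h,x0:x0+w]; b=n[k]["img"][y0:y0+h,x0:x0+w]
    cv2.imwrite(f"pics/cmp_{k}.png",cv2.resize(np.hstack([a,b]),None,fx=6,fy=6,interpolation=cv2.INTER_CUBIC))
for nm,im in(("0",c["top"]["img"]),("1",n["top"]["img"])):
    g=im.max(2)[172:200,312:338]; ys,xs=np.where(g<60); P=np.c_[xs,ys].astype(float); P0=P.mean(0); u,s,v=np.linalg.svd(P-P0); print(nm,len(P),P0+[312,172],np.degrees(np.arctan2(v[0][1],v[0][0])),P.min(0)+[312,172],P.max(0)+[312,172])
E
```

```text
0 92 [324.36956522 185.75      ] 116.48504200842294 [320. 177.] [330. 196.]
1 97 [324.41237113 185.81443299] 124.40774955823831 [318. 177.] [331. 195.]
```

View pics/cmp_top.png

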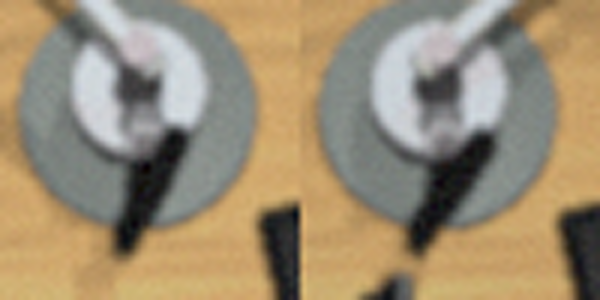

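View pics/cmp_side.png

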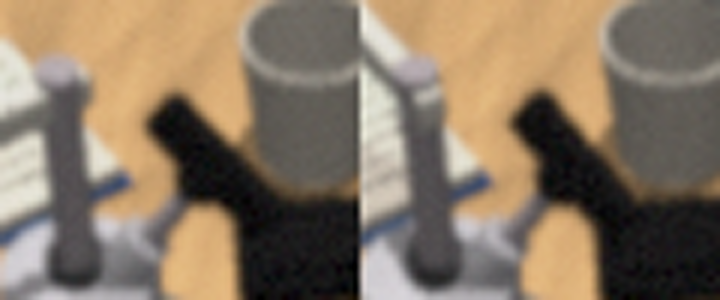

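The crossbar now stands about 8° further clockwise in the picture than at the start, consistent with the stop torque. The shade and all bystanders are in place and the robot is clear.

```bash
python3 - <<'E'
from rig import manip
print(manip.job_done())
E
```

```text
the job is handed in; nothing more can be done
None
```

I backed the clamp screw off, swung the lamp over the white book, screwed the clamp tight against its stop, and handed the job in at about 25 s of 67. No verdict was reported.

- **Backing off:** I turned the screw about 1.2 rad; the lamp had not moved in the pictures taken afterwards.
- **Swing:** I held the arm and swung it about 1.58 rad with the clamp loose, at 9 N or less.
- **Tightening:** The wrist torque jumped from 0.6 to 3.1 N m, which I take as the stop. It came about 0.26 rad past the tool's starting angle, and in the top picture the crossbar ends about 8° further clockwise. So the screw probably did not start fully at 0. Its largest opening was then about 1.46 rad, still under the 2.1 limit.

**Last checks**
- **Shade:** In the top picture it was about 2 mm from the book's middle, measured after the swing. It looked unchanged after tightening, but I did not measure it again.
- **Disagreement:** A rough side-camera reading of the shade, taken at the same time, differed from the top one by about 11 mm. Both readings are inside the 25 mm tolerance.
- **Bystanders and robot:** By eye the bystanders stood where they were. The gripper was open and clear, with no force on it.

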